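# Load the spacer rings on the bench spindle

## Robot

A 7-joint arm with a two-finger parallel gripper is mounted at the origin on the work surface. World frame = base frame: x ahead of the robot, y to its left, z up, the work surface at z = 0. Lengths are in mm, angles in degrees, forces in N, time in s.
With the tool pointing down it reaches from about 425 to 1025 mm from the base axis. Payload 3.6 kg.
Tool frame: the origin (TCP) lies at the centre of the arm's flange, where the gripper is bolted on; the fingertips stand 173 mm ahead of it and the grasp point (between the pads) lies 155 mm ahead of it; x points along the fingers, y is the direction in which the jaws open and shut, and the axes are right-handed (so a half turn about x gives the same grasp; the last joint's range is limited). The gripper opens to 85 mm and grips with 20 to 120 N. Pads are 22 mm wide; open, the fingers measure 114 mm over their backs; the gripper's body (76 mm by 85 mm) begins 54 mm behind the grasp point. The pads swing forward as they close: fully open they stand 13 mm farther back than shut.
Start: joints at [-68.784, 33.873, 2.773, 92.16, -1.908, 54.013, -1.931], TCP at [324.321, 648.418, 404.702] pointing down, gripper open.
Joint ranges: [-153.93, 153.93], [-27.13, 128.08], [-72.61, 78.16], [10.71, 143.7], [-87.88, 267.88], [4.46, 118.87], [-176.78, 176.78]. Speed limits (degrees/s): [147.25, 147.25, 180, 180, 180, 180, 180].

## Interface

Orientations are given as a 3x3 rotation matrix whose columns are the frame's x, y, z axes.
In Python, from cell import get_obs, grab_frame, close_job gives the robot as it stands.
- The arm moves only by the tool step_arm, never from a script. Its argument "steps" is a list of rows, each an object with "twist": the turn, a rotation vector about the tool's x, y, z in rad, a list of three; "translation": the shift along the tool's x, y, z in mm, a list of three; "hand": the closure, from 0 (fully open) to 1 (shut). In form: [{"twist": [rx, ry, rz], "translation": [dx, dy, dz], "hand": hand}, ...]. A call has 1 to 12 rows; each row shifts and turns the commanded pose from where the row before left it, along the tool's axes as they then stand; what a row does not reach is not made up. A row lasts 1/10 s, in which the tool goes at most 50 mm and 8.59 degrees, less where a joint would pass 70% of its speed; a pose out of reach is approached as far as the arm can. A call with a gripper value outside its range is refused whole. The fingers move at their own pace and stop on an object; the grip force is fixed at half the most. Time passes only in rows, so rows that do not move let the fingers close. It gives the time, the measured TCP pose, the force and the opening at its end, in the units of the state.
- get_obs(): the state, without advancing time (a new reading comes with each control period).
- grab_frame(name): name is "scene" or "top" or "wrist"; returns a dict with "image" (420x560x3 uint8, red, green, blue), "intrinsics" (3x3 intrinsics, pixels), "position" and "rotation" of the camera in the world. Camera axes: x right, y down, z forward; pixel columns grow to the right and rows downward; lengths in mm; the calibration is good to about 2 mm. A picture is of the moment at which its call begins. There is no depth.
- close_job(): hands the job in, once; it reports no verdict.
The state is a dict: "t": time; "joints": joint angles; "joint_vel": joint speeds; "effort": joint torques, N m; "tool_pos": TCP position; "orientation": TCP orientation; "force": force on the tool from outside, world axes, zero at the start; "moment": the same for the moment, N m; "width": opening from 0.0 (shut) to 1.0 (fully open).
Only numpy, scipy, OpenCV 4.12 (cv2) and the standard library are available. Lean on these libraries where they do the work, as an engineer would, in place of code of your own. Each camera call takes 0.05 s, during which the arm holds its last target.

## Task

Set up the bench spindle: thread the three spacer rings from the cradle onto its arbor, the thickest up against the stop collar, then the middle one, the thinnest outermost. Push each fully home and square so that no gap is left anywhere in the stack, gently to spare the spindle bearings, and leave the other things on the bench where they are.

Things in the scene. Friction and masses are not known exactly. Their poses are not given: they have to be found in the camera images.
- spindle: cast bench spindle bolted to the bench: bearing barrel (80 mm diameter, 104 mm long, top 190 mm high), belt guard and motor behind, and a stop collar clamped on the arbor. Origin on the bench under the barrel's front face, +y out along the arbor, z up. The stop collar (56 mm diameter, 12 mm thick) counts as part of it.
- bearing_face (a point): centre of the barrel's front face, on the arbor axis, 150 mm above the bench; axes as the spindle's, +y out along the arbor to its free end. The stop collar's outer face lies 12 to 45 mm out from here, different each time: its place is not reported, so it must be seen or felt. The thrust of a ring on it must stay under 50 N: push at about 30 mm/s and stop at the first firm resistance (about 10 N).
- arbor: plain level steel arbor, 30 mm diameter, running out of the barrel along its own +y (same axes as the spindle). Origin on its axis at the barrel's front face. Straight for 170 mm, then tapering over 20 mm to a 12 mm wide tip. It does not turn.
- nose (a point): centre of the free tip of the arbor, 190 mm out from the barrel's face on the arbor axis.
- cradle: fixed plywood cradle, 100 x 240 mm, with end cheeks 46 mm high and two steel rods along its y, on which the rings stand on edge, 75 mm apart along the cradle's y, in any order. Origin at the centre of its underside; the middle of each ring is 64 mm above the bench.
- ring_thick: aluminium spacer ring, 90 mm outside diameter, 33 mm bore, 40 mm thick, about 0.6 kg. Origin at the ring's middle (on its axis, half way through the thickness); its own y is the ring's axis. It stands on edge: from above it shows as a 40 x 90 mm rectangle and can be pinched across its two flat faces at the top of its rim (28.5 mm of metal between rim and bore).
- ring_mid: the same ring but 28 mm thick, about 0.4 kg. Origin and axes as ring_thick. While any ring is held, a finger stands in front of each face, so it can be threaded but not brought against its neighbour; once released it hangs with its axis 1.5 mm below the arbor's.
- ring_thin: the same ring but 18 mm thick, about 0.27 kg. Origin and axes as ring_thick. Rings slide on the arbor with dry friction (about 0.6): pushed near the rim they cock and bind, this one most readily; pushed by fingers that reach down to the height of the arbor axis, best one on either side of the arbor, they slide square.
- fuse_block: cream ceramic fuse block, 60 x 110 mm, 46 mm high, a bystander standing loose. Origin at the centre of its underside.
- enclosure_lid: green anodised enclosure lid, 100 x 150 mm, 14 mm high, a bystander lying loose. Origin at the centre of its underside.
- servo_housing: grey plastic servo housing, 40 x 90 mm, 59 mm high with its shaft, a bystander standing loose. Origin at the centre of its underside.
- bushing: flanged bronze bushing standing on its flange, 76 mm diameter at the foot, 62 mm high, a bystander. Origin at the centre of its underside.
There are look-alikes about, which are no part of the job. Leave any blue, orange or pink look-alike of the ring_thick alone.

How it is judged (in metres and radians):
On the way:
1. the thickest ring is pushed up against the stop collar (contact force between ring_thick and spindle above 1.5 N and y of ring_thick in the frame of bearing_face below 0.066 m and z of ring_thick in the frame of bearing_face above -0.005 m), for 0.05 s.
At the end, for the whole second after the job is handed in: All three rings hang at rest on the arbor, square to it (within 4 degrees): the thickest at the stop collar, the middle one against it and the thinnest outermost, with no gap over 2 mm between rings (y of ring_thick in the frame of bearing_face between 0.03 and 0.066 m and distance between ring_thick and ring_mid below 0.036 m and distance between ring_mid and ring_thin below 0.025 m and z of each of ring_thick, ring_mid, ring_thin in the frame of bearing_face above -0.005 m and angle between the y axis of each of ring_thick, ring_mid, ring_thin and the y axis of arbor, either way round below 0.07 rad and linear speed of each of ring_thick, ring_mid, ring_thin below 0.01 m/s); the robot touches nothing.
It fails at once if the thickest ring was rammed against the stop collar with more than 50 N (contact force between ring_thick and spindle above 50 N).
It fails at once if a bystander was moved by more than 30 mm (distance of any of fuse_block, enclosure_lid, servo_housing, bushing from where it was at the start of the episode above 0.03 m).
It also fails if it takes over 72 s, if anything falls off the work surface, if the arm or the gripper's body presses on something with over 40 N, if the wrist force passes 120 N, or if a joint passes its speed limit or range.

## Working session

There is one attempt and no reset: what is moved stays moved. The work goes in short steps, Python scripts to look and compute and a tool call to move; the robot and the scene stay as the last step left them, time stands still between calls to the robot, and variables do not carry over. Pictures are saved under pics/ and viewed, and the job is handed in when it is done.

Besides the shell and the picture viewer there is one more tool, called after ">>>" as a command line: name --argument value ..., lists and objects as JSON in quotes. step_arm: Moves the arm, as the interface text tells. Its arguments: {"type":"object","properties":{"steps":{"type":"array"}},"required":["steps"]}

```bash
ls; mkdir -p pics
python3 - <<'E'
from cell import *
import cv2,json
o=get_obs();print({k:o[k] for k in o})
for n in("scene","top","wrist"):
    f=grab_frame(n);cv2.imwrite(f"pics/{n}0.png",f["image"][:,:,::-1]);print(n,f["intrinsics"],f["position"],f["rotation"])
E
```

```text
pics
{'t': 0.0, 'joints': array([-68.78486068,  33.92518878,   2.76622893,  92.23774784,
        -1.90773073,  54.01069866,  -1.93039154]), 'joint_vel': array([ 0.14132226, -0.05827486,  0.0210376 , -0.01815193, -0.04958496,
       -0.05945518,  0.03618031]), 'effort': array([ 1.66937266e-04, -5.48700321e+01,  1.54683989e+00, -1.98126090e+01,
        9.44883213e-03,  8.76282138e-03, -6.31896285e-06]), 'tool_pos': array([324.07797486, 648.03697487, 403.53799972]), 'orientation': array([[-8.88975519e-04,  4.47230040e-01,  8.94418527e-01],
       [-2.04104894e-03,  8.94416206e-01, -4.47230908e-01],
       [-9.99997522e-01, -2.22312931e-03,  1.17704286e-04]]), 'force': array([-0.21328162,  0.08324728, -1.30540778]), 'moment': array([-0.01558024,  0.02034187,  0.0090972 ]), 'width': 1.003367653049399}
scene [[505.82430568   0.         274.74758759]
 [  0.         505.82430568 202.32344899]
 [  0.           0.           1.        ]] [1193.83248096  148.97295558 1232.32316288] [[-0.08422401  0.86216977 -0.49956942]
 [ 0.99638719  0.06738428 -0.05169059]
 [-0.01090293 -0.50211816 -0.86473029]]
top [[464.18729092   0.         283.78521558]
 [  0.         464.18729092 206.81335417]
 [  0.           0.           1.        ]] [ 303.41473427   95.76315495 1309.71777977] [[ 0.02250818 -0.97959066  0.19973862]
 [-0.99974259 -0.02262463  0.00169975]
 [ 0.00285395 -0.19972546 -0.97984774]]
wrist [[358.92883984   0.         276.33892435]
 [  0.         358.92883984 213.42641609]
 [  0.           0.           1.        ]] [252.81378849 683.64307125 372.83124553] [[ 0.44713537  0.85016486  0.27801019]
 [ 0.89446351 -0.42421147 -0.14134944]
 [-0.00223522  0.3118723  -0.9501214 ]]
```

View pics/scene0.png

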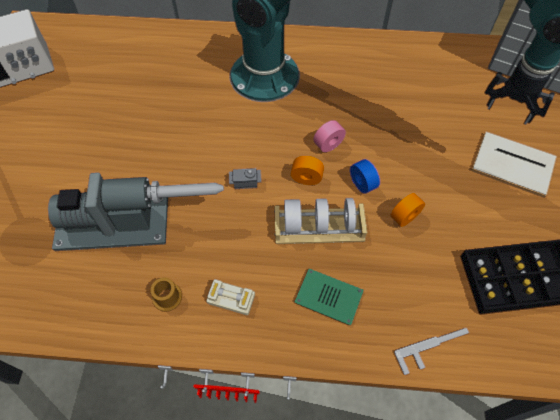

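View pics/top0.png

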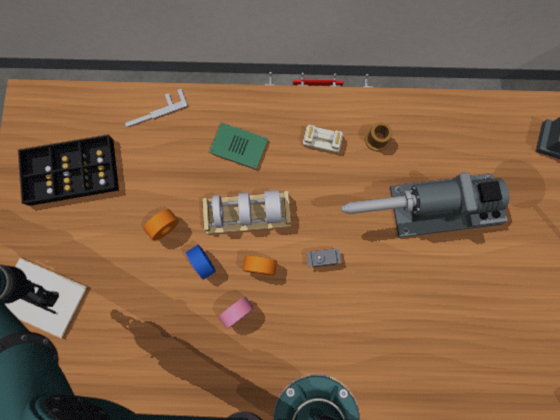

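View pics/wrist0.png

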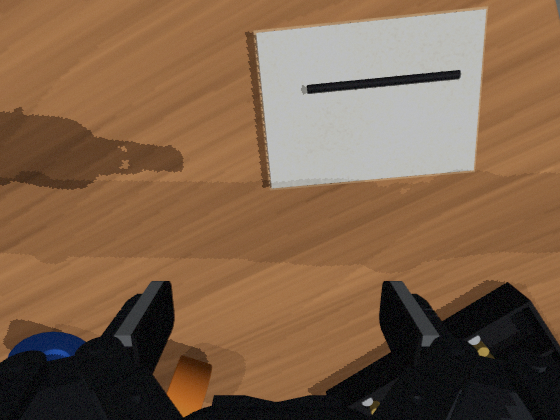

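```bash
cat > h.py <<'E'
import numpy as np,cv2
def ray(f,p):
    K=f["intrinsics"];d=f["rotation"]@np.array([(p[0]-K[0,2])/K[0,0],(p[1]-K[1,2])/K[1,1],1]);return f["position"],d
def atz(f,p,z):
    c,d=ray(f,p);return c+d*(z-c[2])/d[2]
def proj(f,P):
    P=np.atleast_2d(P);q=(P-f["position"])@f["rotation"];K=f["intrinsics"]
    return np.c_[q[:,0]/q[:,2]*K[0,0]+K[0,2],q[:,1]/q[:,2]*K[1,1]+K[1,2]]
E
python3 - <<'E'
import cv2
t=cv2.imread("pics/top0.png");s=cv2.imread("pics/scene0.png")
z=lambda im,x,y,w,h,k:cv2.resize(im[y:y+h,x:x+w],None,fx=k,fy=k,interpolation=cv2.INTER_CUBIC)
cv2.imwrite("pics/c1.png",z(t,195,180,100,60,8));cv2.imwrite("pics/c2.png",z(t,335,165,180,80,4))
cv2.imwrite("pics/c3.png",z(s,265,190,110,60,7));cv2.imwrite("pics/c4.png",z(s,40,165,190,90,4))
E
```

```text
(no output)
```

View pics/c1.png

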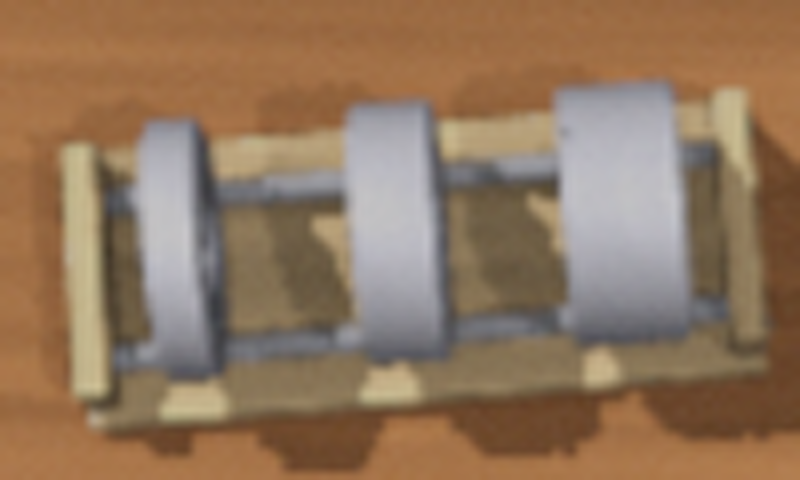

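View pics/c2.png

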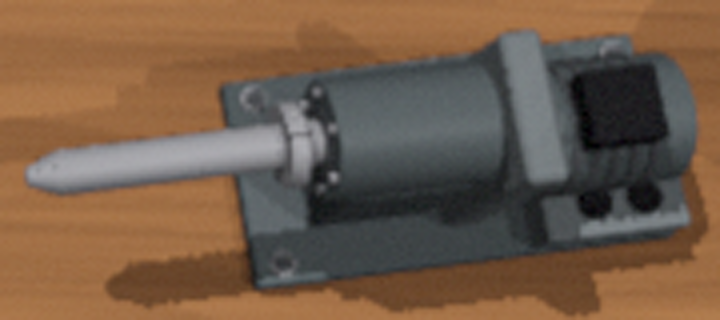

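View pics/c3.png

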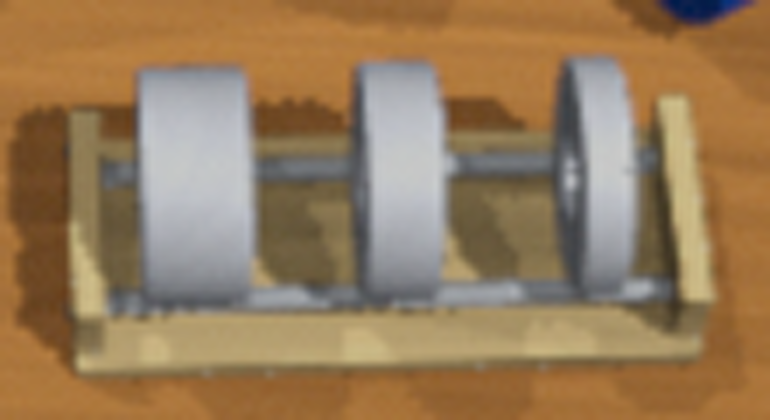

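View pics/c4.png

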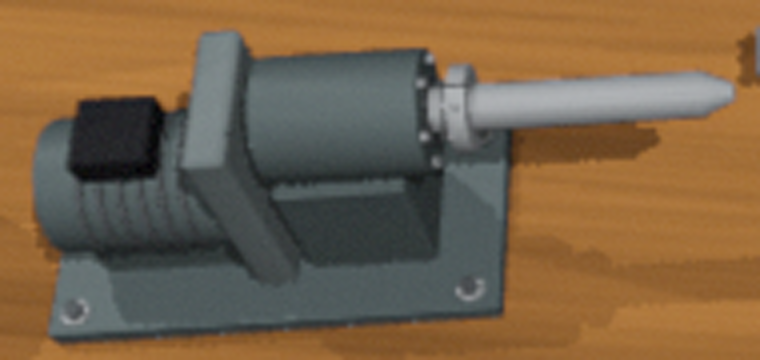

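```bash
cat > fit.py <<'E'
from h import *
from cell import *
from scipy.optimize import minimize
F={n:grab_frame(n) for n in("top","scene")}
S=4
a=np.linspace(0,2*np.pi,60,endpoint=False)
def circ(o,u,y,r):
    n=np.array([u[1],-u[0],0.]) ; return o+u*y+r*(np.cos(a)[:,None]*n+np.sin(a)[:,None]*np.array([0,0,1.]))
def hull(f,pts,roi):
    x,y,w,h=roi;p=(proj(f,pts)+.5-[x,y])*S
    m=np.zeros((h*S,w*S),np.uint8);cv2.fillConvexPoly(m,np.round(cv2.convexHull(p.astype(np.float32))*16).astype(np.int32),255,cv2.LINE_AA,4)
    return cv2.resize(m,(w,h),interpolation=cv2.INTER_AREA)/255.
def seg(f,roi,d):
    x,y,w,h=roi;im=f["image"][y:y+h,x:x+w].astype(float);return im
def grey(im):
    hsv=cv2.cvtColor(im,cv2.COLOR_RGB2HSV);return hsv
def obs(f,roi,vmin):
    x,y,w,h=roi;im=cv2.resize(f["image"],None,fx=S,fy=S,interpolation=cv2.INTER_LINEAR)[y*S:(y+h)*S,x*S:(x+w)*S].astype(int)
    m=((im[...,2]>im[...,0]-12)&(im.sum(2)/3>vmin)).astype(np.uint8)*255
    return cv2.resize(m,(w,h),interpolation=cv2.INTER_AREA)/255.
E
cat > f1.py <<'E'
from fit import *
R={"arb":{"top":(338,185,60,36),"scene":(168,175,62,32)},
"thick":{"top":(259,185,28,42),"scene":(280,194,23,45)},"mid":{"top":(236,188,17,40),"scene":(313,194,18,42)},"thin":{"top":(210,190,15,40),"scene":(343,194,15,42)}}
def model(k,p,):
    u=np.array([-np.sin(p[2]),np.cos(p[2]),0]);o=np.array([p[0],p[1],150. if k=="arb" else 64.])
    if k=="arb":return np.r_[circ(o,u,-130,15),circ(o,u,-20,15),circ(o,u,0,6)]
    t={"thick":20,"mid":14,"thin":9}[k];return np.r_[circ(o,u,-t,45),circ(o,u,t,45)]
for k in R:
  for cams in(("top",),("scene",),("top","scene")):
    O={c:obs(F[c],R[k][c],95 if k=="arb" else 85) for c in cams}
    if k=="arb":
        c0=atz(F["top"],(343,208.5),150)
    else:
        r=R[k]["top"];c0=atz(F["top"],(r[0]+r[2]/2,r[1]+r[3]/2),75)
    cost=lambda p:sum(((hull(F[c],model(k,p),R[k][c])-O[c])**2).sum() for c in cams)
    best=None
    for y0 in(-.15,0,.1):
        s=minimize(cost,[c0[0],c0[1],y0],method="Nelder-Mead",options=dict(initial_simplex=[[c0[0],c0[1],y0],[c0[0]+15,c0[1],y0],[c0[0],c0[1]+15,y0],[c0[0],c0[1],y0+.1]],maxiter=250,xatol=.01,fatol=.01))
        if best is None or s.fun<best.fun:best=s
    print(k,cams,best.x.round(3),round(np.degrees(best.x[2]),2),round(best.fun,1))
    for c in cams:
        if len(cams)==2:
            cv2.imwrite(f"pics/fit_{k}_{c}.png",cv2.resize((np.dstack([O[c],hull(F[c],model(k,best.x),R[k][c]),O[c]])*255).astype(np.uint8),None,fx=8,fy=8,interpolation=0))
E
python3 f1.py
```

```text
arb ('top',) [ 5.4038e+02 -5.8746e+01  1.4900e-01] 8.55 97.9
arb ('scene',) [ 5.35499e+02 -5.58100e+01  1.58000e-01] 9.07 59.6
arb ('top', 'scene') [ 5.37994e+02 -5.56350e+01  1.52000e-01] 8.73 186.4
thick ('top',) [5.58784e+02 1.28888e+02 1.00000e-01] 5.72 70.6
thick ('scene',) [5.58278e+02 1.28380e+02 1.03000e-01] 5.92 38.2
thick ('top', 'scene') [5.58390e+02 1.28626e+02 9.70000e-02] 5.56 110.2
mid ('top',) [5.49820e+02 2.05482e+02 1.42000e-01] 8.12 46.8
mid ('scene',) [5.50671e+02 2.04442e+02 5.30000e-02] 3.02 47.0
mid ('top', 'scene') [5.50421e+02 2.05180e+02 7.90000e-02] 4.53 101.1
thin ('top',) [5.42522e+02 2.80275e+02 1.53000e-01] 8.74 70.3
thin ('scene',) [5.42878e+02 2.79597e+02 3.50000e-02] 2.03 78.6
thin ('top', 'scene') [5.42828e+02 2.79793e+02 5.30000e-02] 3.02 158.4
```

Run:
```python
import cv2,numpy as np
a=cv2.imread("pics/fit_arb_top.png");b=cv2.imread("pics/fit_arb_scene.png")
w=max(a.shape[1],b.shape[1]);P=lambda i:cv2.copyMakeBorder(i,0,4,0,w-i.shape[1],0)
cv2.imwrite("pics/fa.png",np.vstack([P(a),P(b)]))
```

```text
(no output)
```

View pics/fa.png

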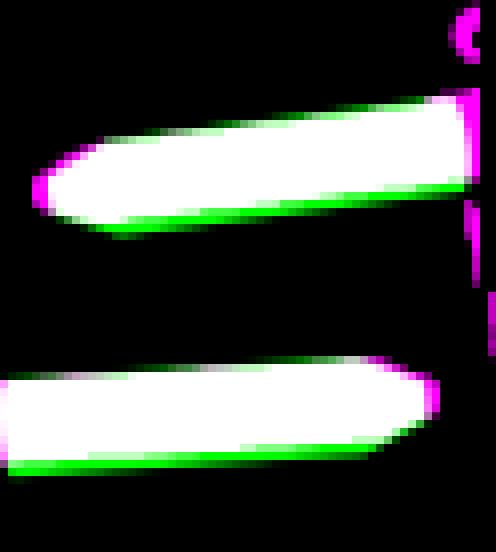

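```bash
sed -i 's/"arb":{"top":(338,185,60,36),"scene":(168,175,62,32)}/"arb":{"top":(338,188,54,33),"scene":(172,175,58,32)}/; s/95 if k=="arb" else 85/V/; s/^for k in R:/import sys\nV=int(sys.argv[1])\nfor k in sys.argv[2:]:/' f1.py; for v in 60 75 85; do python3 f1.py $v arb; done
python3 - <<'E'
import cv2,numpy as np
a=cv2.imread("pics/fit_arb_top.png");b=cv2.imread("pics/fit_arb_scene.png")
w=max(a.shape[1],b.shape[1]);P=lambda i:cv2.copyMakeBorder(i,0,4,0,w-i.shape[1],0)
cv2.imwrite("pics/fa.png",np.vstack([P(a),P(b)]))
E
```

```text
arb ('top',) [ 5.39914e+02 -5.26090e+01  1.37000e-01] 7.84 52.1
arb ('scene',) [ 5.35639e+02 -5.34080e+01  1.56000e-01] 8.95 46.1
arb ('top', 'scene') [ 5.37819e+02 -5.22190e+01  1.45000e-01] 8.32 117.9
arb ('top',) [ 5.39914e+02 -5.26090e+01  1.37000e-01] 7.84 48.5
arb ('scene',) [ 5.35736e+02 -5.33200e+01  1.49000e-01] 8.55 45.3
arb ('top', 'scene') [ 5.37755e+02 -5.26180e+01  1.45000e-01] 8.3 114.8
arb ('top',) [ 5.3913e+02 -5.1629e+01  1.4200e-01] 8.14 47.6
arb ('scene',) [ 5.35288e+02 -5.36700e+01  1.59000e-01] 9.09 46.3
arb ('top', 'scene') [ 5.37761e+02 -5.21360e+01  1.45000e-01] 8.33 113.9
```

View pics/fa.png

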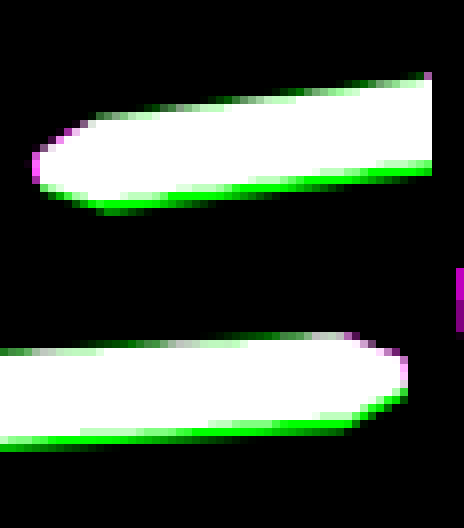

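```bash
sed -i 's/im\[...,0\]-12/im[...,0]-D/; s/^S=4/S=4;D=12/' fit.py; for d in 25 40; do sed -i "s/D=[0-9]*/D=$d/" fit.py; python3 f1.py 60 arb thick mid thin| grep -v "('scene',)\|('top',)"; done; python3 f1.py 45 arb
```

```text
arb ('top', 'scene') [ 5.37838e+02 -5.12240e+01  1.45000e-01] 8.3 93.6
thick ('top', 'scene') [5.58671e+02 1.28498e+02 1.17000e-01] 6.7 131.8
mid ('top', 'scene') [5.50333e+02 2.05066e+02 9.70000e-02] 5.55 82.3
thin ('top', 'scene') [5.42656e+02 2.78767e+02 1.04000e-01] 5.98 84.2
arb ('top', 'scene') [ 5.37695e+02 -5.00160e+01  1.45000e-01] 8.32 82.3
thick ('top', 'scene') [5.58475e+02 1.28326e+02 1.49000e-01] 8.54 212.1
mid ('top', 'scene') [5.50182e+02 2.04976e+02 1.11000e-01] 6.34 101.8
thin ('top', 'scene') [5.42578e+02 2.78327e+02 1.39000e-01] 7.98 114.0
arb ('top',) [ 5.38899e+02 -4.95360e+01  1.47000e-01] 8.45 18.4
arb ('scene',) [ 5.35127e+02 -5.16120e+01  1.59000e-01] 9.09 17.7
arb ('top', 'scene') [ 5.37885e+02 -5.03160e+01  1.44000e-01] 8.23 83.3
```

>>> step_arm --steps '[{"twist": [0, 0, 0], "translation": [0, -15, 18], "hand": 0.1}, {"twist": [0, 0, 0], "translation": [0, -30, 37], "hand": 0.1}, {"twist": [0, 0, 0], "translation": [0, -30, 37], "hand": 0.1}, {"twist": [0, 0, 0], "translation": [0, -30, 37], "hand": 0.1}, {"twist": [0, 0, 0], "translation": [0, -30, 37], "hand": 0.1}, {"twist": [0, 0, 0], "translation": [0, -30, 37], "hand": 0.1}, {"twist": [0, 0, 0], "translation": [0, -30, 37], "hand": 0.1}, {"twist": [0, 0, 0], "translation": [0, -30, 37], "hand": 0.1}, {"twist": [0, 0, 0], "translation": [0, -30, 37], "hand": 0.1}, {"twist": [0, 0, 0], "translation": [0, -30, 37], "hand": 0.1}, {"twist": [0, 0, 0], "translation": [0, -30, 37], "hand": 0.1}, {"twist": [0, 0, 0], "translation": [0, -30, 37], "hand": 0.1}]'

```text
t: 2.05
tool_pos: [550.7, 147.9, 405.1]
orientation: [[0.001, 0.447, 0.894], [0.0, 0.894, -0.447], [-1.0, 0.001, 0.001]]
force: [0.3, 1.2, -0.4]
width: 0.9
```

>>> step_arm --steps '[{"twist": [-0.142, 0, 0], "translation": [0, -12, 14], "hand": 0.1}, {"twist": [-0.142, 0, 0], "translation": [0, 0, 0], "hand": 0.1}, {"twist": [-0.142, 0, 0], "translation": [0, 0, 0], "hand": 0.1}, {"twist": [-0.142, 0, 0], "translation": [0, 0, 0], "hand": 0.1}, {"twist": [0, 0, 0], "translation": [0, 0, 0], "hand": 0.1}]'

```text
t: 2.55
tool_pos: [557.4, 132.4, 404.9]
orientation: [[0.0, -0.103, 0.995], [0.0, 0.995, 0.103], [-1.0, 0.0, 0.0]]
force: [-0.0, -0.3, -0.2]
width: 0.903
```

```bash
cat > to.py <<'E'
# usage: to.py x y z yaw(deg of tool y from +Y ccw)  -> remaining tool-frame deltas
from h import *
from cell import *
from scipy.spatial.transform import Rotation as Ro
import sys
def report(x,y,z,yaw):
    o=get_obs();R=o["orientation"];a=np.radians(yaw)
    T=np.c_[[0,0,-1.],[-np.sin(a),np.cos(a),0],[np.cos(a),np.sin(a),0]]
    print("t",round(o["t"],2),"pos",o["tool_pos"].round(1),"F",o["force"].round(1),"M",o["moment"].round(2),"w",round(o["width"],3))
    print("tool shift",(R.T@(np.array([x,y,z])-o["tool_pos"])).round(1),"twist",Ro.from_matrix(R.T@T).as_rotvec().round(3),"q",o["joints"].round(0))
if __name__=="__main__":report(*map(float,sys.argv[1:5]))
E
python3 to.py 558.5 128.5 257 6
```

```text
t 2.55 pos [557.4 132.4 404.9] F [-0.  -0.3 -0.2] M [ 0.04 -0.02  0.01] w 0.903
tool shift [147.9  -4.1   0.6] twist [-0.001  0.    -0.   ] q [-16.  23.  -2. 112.   1.  45.  77.]
```

>>> step_arm --steps '[{"twist": [0, 0, 0], "translation": [20, -4, 0.6], "hand": 0.1}, {"twist": [0, 0, 0], "translation": [20, 0, 0], "hand": 0.1}, {"twist": [0, 0, 0], "translation": [0, 0, 0], "hand": 0.1}]'

```text
t: 2.85
tool_pos: [557.2, 128.5, 362.6]
orientation: [[-0.005, -0.101, 0.995], [-0.002, 0.995, 0.101], [-1.0, -0.001, -0.005]]
force: [-1.3, -0.2, -0.5]
width: 0.899
```

```bash
cat > cap.py <<'E'
import sys,cv2,pickle
from cell import *
f=grab_frame(sys.argv[1]);cv2.imwrite(f"pics/{sys.argv[2]}.png",f["image"][:,:,::-1]);pickle.dump(f,open(f"pics/{sys.argv[2]}.pkl","wb"))
E
python3 cap.py wrist w1
```

```text
(no output)
```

View pics/w1.png

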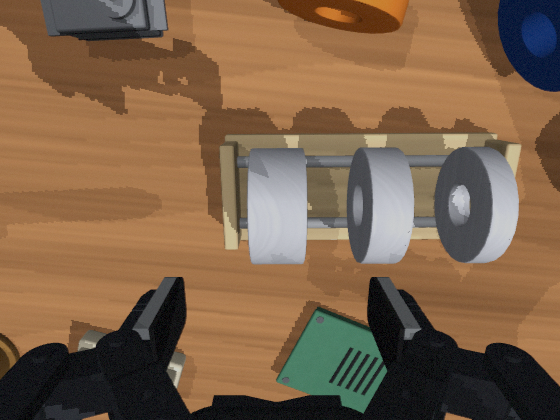

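Run:
```python
import pickle,cv2
from h import *
f=pickle.load(open("pics/w1.pkl","rb"))
im=f["image"].copy()
a=np.linspace(0,2*np.pi,80)
th=np.radians(6);u=np.array([-np.sin(th),np.cos(th),0]);n=np.array([u[1],-u[0],0])
for c,t in(((558.5,128.5),20),((550.4,205.1),14),((542.7,279.3),9)):
    for s in(-t,t):
        P=np.array([*c,64])+u*s+45*(np.cos(a)[:,None]*n+np.sin(a)[:,None]*[0,0,1])
        cv2.polylines(im,[np.round(proj(f,P)*16).astype(np.int32)],1,(255,0,0),1,cv2.LINE_AA,4)
cv2.imwrite("pics/w1o.png",cv2.resize(im[120:280,200:540],None,fx=2.3,fy=2.3)[:,:,::-1])
```

```text
(no output)
```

View pics/w1o.png

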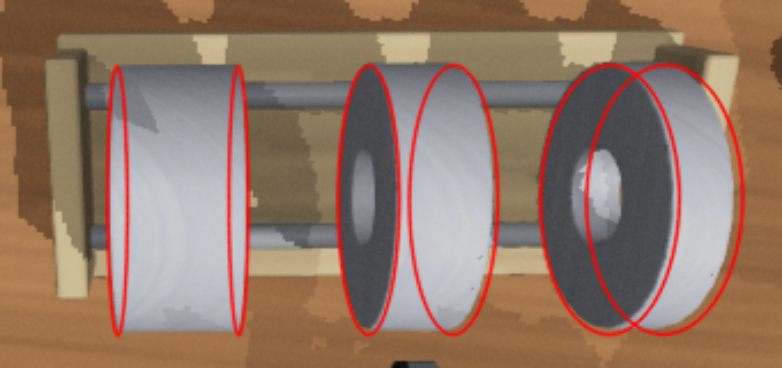

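>>> step_arm --steps '[{"twist": [0, 0, 0], "translation": [20, 0, 0], "hand": 0.1}, {"twist": [0, 0, 0], "translation": [30, 0, 0], "hand": 0.1}, {"twist": [0, 0, 0], "translation": [30, 0, 0], "hand": 0.1}, {"twist": [0, 0, 0], "translation": [15, 0, 0], "hand": 0.1}, {"twist": [0, 0, 0], "translation": [7, 0, 0], "hand": 0.1}, {"twist": [0, 0, 0], "translation": [5, 0, 0], "hand": 0.1}, {"twist": [0, 0, 0], "translation": [0, 0, 0], "hand": 0.1}, {"twist": [0, 0, 0], "translation": [0, 0, 0], "hand": 0.1}]'

```text
t: 3.7
tool_pos: [558.8, 129.0, 258.7]
orientation: [[0.002, -0.104, 0.995], [0.001, 0.995, 0.104], [-1.0, 0.0, 0.002]]
force: [-0.6, 0.1, 1.0]
width: 0.897
```

```bash
python3 to.py 558.1 128.5 255 6
```

```text
t 3.7 pos [558.8 129.  258.7] F [-0.6  0.1  1. ] M [ 0.05  0.03 -0.01] w 0.897
tool shift [ 3.7 -0.4 -0.8] twist [-0.001  0.002 -0.   ] q [-16.  35.  -2. 118.   2.  28.  76.]
```

>>> step_arm --steps '[{"twist": [0, 0, 0], "translation": [3.5, -0.4, -0.8], "hand": 0.1}, {"twist": [0, 0, 0], "translation": [0, 0, 0], "hand": 1}, {"twist": [0, 0, 0], "translation": [0, 0, 0], "hand": 1}, {"twist": [0, 0, 0], "translation": [0, 0, 0], "hand": 1}, {"twist": [0, 0, 0], "translation": [0, 0, 0], "hand": 1}, {"twist": [0, 0, 0], "translation": [0, 0, 0], "hand": 1}, {"twist": [0, 0, 0], "translation": [0, 0, 0], "hand": 1}, {"twist": [0, 0, 0], "translation": [0, 0, 0], "hand": 1}]'

```text
t: 4.5
tool_pos: [557.6, 128.4, 254.6]
orientation: [[0.0, -0.104, 0.995], [0.0, 0.995, 0.104], [-1.0, 0.0, 0.0]]
force: [-1.0, 0.7, 5.1]
width: 0.454
```

```bash
python3 to.py 558.1 128.5 255 6
```

```text
t 4.5 pos [557.6 128.4 254.6] F [-1.   0.7  5.1] M [ 0.02  0.28 -0.1 ] w 0.454
tool shift [-0.4  0.   0.5] twist [-0.001  0.    -0.   ] q [-16.  35.  -2. 118.   2.  27.  76.]
```

>>> step_arm --steps '[{"twist": [0, 0, 0], "translation": [-10, 0, 0], "hand": 1}, {"twist": [0, 0, 0], "translation": [-25, 0, 0], "hand": 1}, {"twist": [0, 0, 0], "translation": [-35, 0, 0], "hand": 1}, {"twist": [0, 0, 0], "translation": [-35, 0, 0], "hand": 1}, {"twist": [-0.02, 0, 0], "translation": [-10, -20, -4], "hand": 1}, {"twist": [-0.02, 0, 0], "translation": [0, -30, -6], "hand": 1}, {"twist": [0, 0, 0], "translation": [0, -30, -6], "hand": 1}, {"twist": [0, 0, 0], "translation": [0, -15, -6], "hand": 1}, {"twist": [0, 0, 0], "translation": [0, 0, 0], "hand": 1}, {"twist": [0, 0, 0], "translation": [0, 0, 0], "hand": 1}]'

```text
t: 5.5
tool_pos: [547.4, 31.6, 368.6]
orientation: [[-0.002, -0.143, 0.99], [0.001, 0.99, 0.143], [-1.0, 0.001, -0.001]]
force: [0.8, 0.5, -6.8]
width: 0.452
```

```bash
python3 to.py 532 -11 340.6 8.3; python3 cap.py wrist w2;python3 cap.py top t2;python3 cap.py scene s2
```

```text
t 5.5 pos [547.4  31.6 368.6] F [ 0.8  0.5 -6.8] M [ 0.07  0.   -0.01] w 0.452
tool shift [ 28.  -40.  -21.3] twist [-0.001 -0.001 -0.001] q [ -6.  24.  -3. 117.   2.  39.  88.]
```

View pics/w2.png

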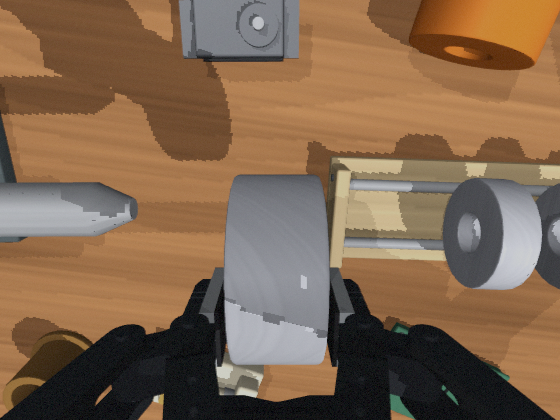

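```bash
cat > ov.py <<'E'
import pickle,cv2,sys
from h import *
def draw(name,arb,yaw,rings,out,crop=None,k=1,zo=150.,axis=None):
    f=pickle.load(open(f"pics/{name}.pkl","rb"));K=2
    im=cv2.resize(f["image"],None,fx=K,fy=K,interpolation=cv2.INTER_CUBIC)
    a=np.linspace(0,2*np.pi,80)
    def circ(c,th,s,r):
        u=np.array([-np.sin(th),np.cos(th),0]);n=np.array([u[1],-u[0],0])
        P=np.array(c)+u*s+r*(np.cos(a)[:,None]*n+np.sin(a)[:,None]*[0,0,1])
        cv2.polylines(im,[np.round(((proj(f,P)+.5)*K-.5)*16).astype(np.int32)],1,(255,0,0),1,cv2.LINE_AA,4)
    th=np.radians(yaw)
    for s,r in((0,6),(-20,15),(-60,15),(-100,15)):circ([arb[0],arb[1],150],th,s,r)
    for c,t,y in rings:
        for s in(-t,t):circ(c,np.radians(y),s,45)
    x,y,w,h=[v*K for v in crop];cv2.imwrite(f"pics/{out}.png",im[y:y+h,x:x+w][:,:,::-1])
E
python3 - <<'E'
from ov import *
draw("w2",(537.8,-50.5),8.3,[((547.4,31.6,178),20,8.3)],"w2o",(0,150,350,230))
E
```

```text
(no output)
```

View pics/w2o.png

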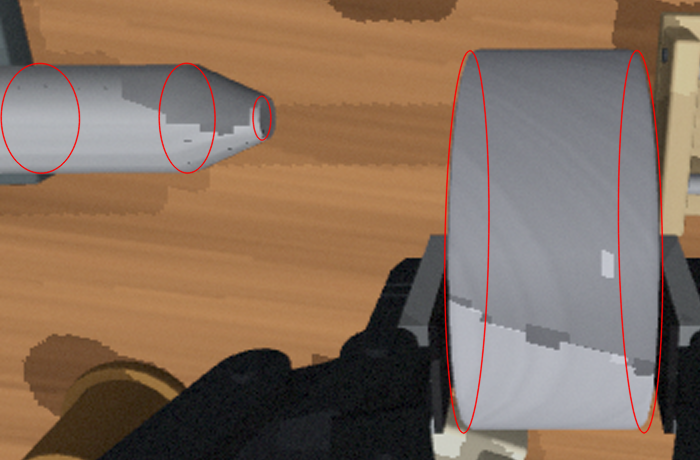

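>>> step_arm --steps '[{"twist": [0, 0, 0], "translation": [9, -13, -7], "hand": 1}, {"twist": [0, 0, 0], "translation": [9, -14, -7], "hand": 1}, {"twist": [0, 0, 0], "translation": [10, -13, -7.3], "hand": 1}, {"twist": [0, 0, 0], "translation": [0, 0, 0], "hand": 1}, {"twist": [0, 0, 0], "translation": [0, 0, 0], "hand": 1}]'

```text
t: 6.15
tool_pos: [532.0, -12.7, 340.4]
orientation: [[-0.002, -0.141, 0.99], [-0.0, 0.99, 0.141], [-1.0, 0.0, -0.002]]
force: [0.3, 1.0, -6.3]
width: 0.459
```

```bash
python3 to.py 532 -11 340.6 8.3; python3 cap.py wrist w3;python3 cap.py scene s3
python3 - <<'E'
from ov import *
from cell import get_obs
p=get_obs()["tool_pos"]
draw("w3",(537.8,-48.5),8.3,[((p[0],p[1],p[2]-190.6),20,8.3)],"w3o",(0,150,350,230))
draw("s3",(537.8,-48.5),8.3,[((p[0],p[1],p[2]-190.6),20,8.3)],"s3o",(150,120,300,160))
E
```

```text
t 6.15 pos [532.  -12.7 340.4] F [ 0.3  1.  -6.3] M [ 0.01 -0.08 -0.01] w 0.459
tool shift [-0.2  1.7  0.2] twist [-0.003 -0.002 -0.   ] q [ -2.  25.  -3. 120.   2.  35.  93.]
```

View pics/w3o.png

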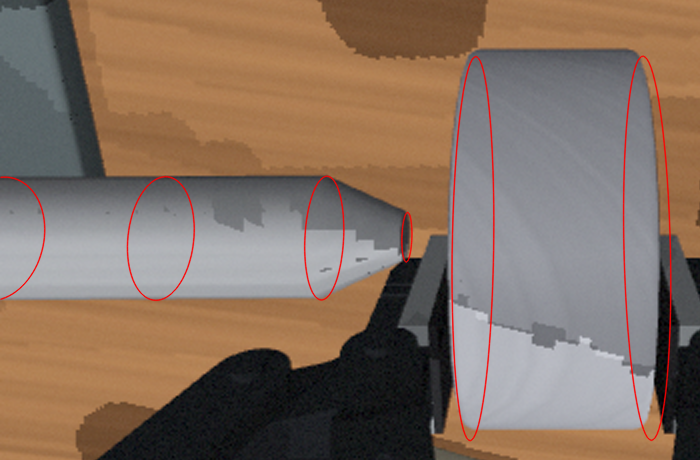

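View pics/s3o.png

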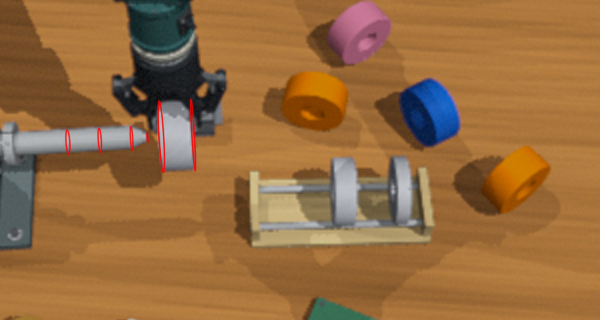

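Run:
```python
import pickle
from h import *
from cell import get_obs
for i in range(2):
  o=get_obs();print(o["t"],o["tool_pos"].round(2))
R=o["orientation"]
for n,p in(("w1",(557.2,128.5,362.6)),("w2",(547.4,31.6,368.6)),("w3",o["tool_pos"])):
  f=pickle.load(open(f"pics/{n}.pkl","rb"));print(n,f["position"],(R.T@(f["position"]-p)).round(2));print((R.T@f["rotation"]).round(3))
f=grab_frame("wrist");o=get_obs();print(o["tool_pos"].round(2),f["position"].round(2))
```

```text
6.25 [533.05 -11.21 341.3 ]
6.25 [533.05 -11.21 341.3 ]
w1 [477.77583539 120.29742776 332.17155779] [ 30.34   3.29 -79.81]
[[ 0.002 -0.306  0.952]
 [ 0.999 -0.04  -0.015]
 [ 0.043  0.951  0.305]]
w2 [468.44608493  20.10532552 337.89282381] [ 3.061e+01 -4.000e-02 -7.982e+01]
[[ 0.    -0.309  0.951]
 [ 1.    -0.    -0.   ]
 [ 0.     0.951  0.309]]
w3 [453.0867443  -24.02153204 309.72888235] [ 31.48  -1.19 -81.01]
[[ 0.001 -0.309  0.951]
 [ 1.    -0.002 -0.002]
 [ 0.002  0.951  0.309]]Traceback (most recent call last):
  File "<stdin>", line 9, in <module>
NameError: name 'grab_frame' is not defined
```

>>> step_arm --steps '[{"twist": [0, 0, 0], "translation": [0, -5, 0], "hand": 1}, {"twist": [0, 0, 0], "translation": [0, -5, 0], "hand": 1}, {"twist": [0, 0, 0], "translation": [0, -5, 0], "hand": 1}, {"twist": [0, 0, 0], "translation": [0, -5, 0], "hand": 1}, {"twist": [0, 0, 0], "translation": [0, -5, 0], "hand": 1}, {"twist": [0, 0, 0], "translation": [0, -5, 0], "hand": 1}, {"twist": [0, 0, 0], "translation": [0, -5, 0], "hand": 1}]'

```text
t: 6.95
tool_pos: [537.7, -46.5, 341.2]
orientation: [[-0.0, -0.144, 0.99], [-0.0, 0.99, 0.144], [-1.0, -0.0, -0.0]]
force: [-0.4, 0.3, -5.9]
width: 0.454
```

```bash
python3 to.py 546.2 -107.2 340.6 8.3
```

```text
t 6.95 pos [537.7 -46.5 341.2] F [-0.4  0.3 -5.9] M [ 0.04 -0.    0.03] w 0.454
tool shift [  0.6 -61.3  -0.3] twist [-0.001 -0.     0.   ] q [  2.  26.  -3. 119.   2.  35.  96.]
```

>>> step_arm --steps '[{"twist": [0, 0, 0], "translation": [0, -4, 0], "hand": 1}, {"twist": [0, 0, 0], "translation": [0, -4, 0], "hand": 1}, {"twist": [0, 0, 0], "translation": [0, -4, 0], "hand": 1}, {"twist": [0, 0, 0], "translation": [0, -4, 0], "hand": 1}, {"twist": [0, 0, 0], "translation": [0, -4, 0], "hand": 1}, {"twist": [0, 0, 0], "translation": [0, -4, 0], "hand": 1}]'

```text
t: 7.55
tool_pos: [541.2, -70.1, 341.2]
orientation: [[-0.0, -0.144, 0.99], [0.0, 0.99, 0.144], [-1.0, 0.0, -0.0]]
force: [0.6, 0.1, -6.2]
width: 0.457
```

```bash
python3 to.py 546.2 -107.2 340.6 8.3
```

```text
t 7.55 pos [541.2 -70.1 341.2] F [ 0.6  0.1 -6.2] M [ 0.03 -0.03  0.  ] w 0.457
tool shift [  0.6 -37.5  -0.4] twist [-0.001 -0.    -0.   ] q [  5.  26.  -3. 118.   2.  36.  99.]
```

>>> step_arm --steps '[{"twist": [0, 0, 0], "translation": [0, -5, 0], "hand": 1}, {"twist": [0, 0, 0], "translation": [0, -5, 0], "hand": 1}, {"twist": [0, 0, 0], "translation": [0, -5, 0], "hand": 1}, {"twist": [0, 0, 0], "translation": [0, -5, 0], "hand": 1}, {"twist": [0, 0, 0], "translation": [0, -5, 0], "hand": 1}, {"twist": [0, 0, 0], "translation": [0, -5, 0], "hand": 1}, {"twist": [0, 0, 0], "translation": [0, -4, 0], "hand": 1}, {"twist": [0, 0, 0], "translation": [0, 0, 0], "hand": 1}]'

```text
t: 8.35
tool_pos: [546.1, -104.3, 341.2]
orientation: [[0.0, -0.142, 0.99], [-0.001, 0.99, 0.142], [-1.0, -0.001, 0.0]]
force: [-0.3, 0.6, -6.5]
width: 0.457
```

>>> step_arm --steps '[{"twist": [0, 0, 0], "translation": [0, 0, 0], "hand": 0.4}, {"twist": [0, 0, 0], "translation": [0, 0, 0], "hand": 0.35}, {"twist": [0, 0, 0], "translation": [0, 0, 0], "hand": 0.3}, {"twist": [0, 0, 0], "translation": [0, 0, 0], "hand": 0.3}]'

```text
t: 8.75
tool_pos: [546.4, -103.2, 341.8]
orientation: [[0.001, -0.144, 0.99], [-0.0, 0.99, 0.144], [-1.0, -0.0, 0.001]]
force: [0.4, 0.6, 0.2]
width: 0.699
```

```bash
python3 to.py 546.2 -107.2 340.6 8.3;python3 cap.py wrist w4;python3 cap.py scene s4
```

```text
t 8.75 pos [ 546.4 -103.2  341.8] F [0.4 0.6 0.2] M [0.01 0.   0.02] w 0.699
tool shift [ 1.2 -4.  -0.8] twist [-0.     0.001  0.   ] q [  8.  27.  -3. 117.   2.  36. 102.]
```

View pics/w4.png

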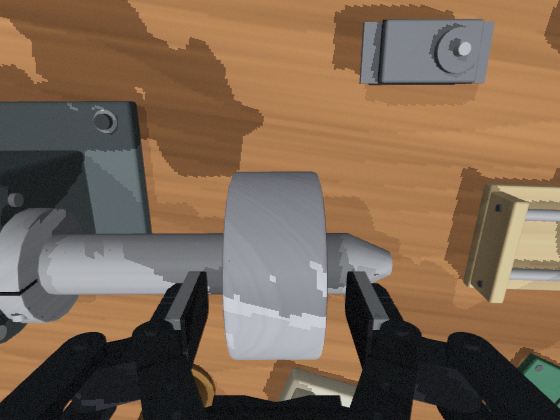

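View pics/s4.png

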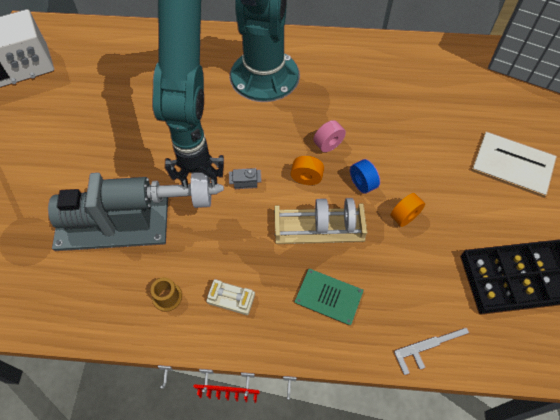

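Run:
```python
import pickle
from ov import *
f=pickle.load(open("pics/w4.pkl","rb"));K=2
im=cv2.resize(f["image"],None,fx=K,fy=K)
a=np.linspace(0,2*np.pi,80);th=np.radians(8.3);u=np.array([-np.sin(th),np.cos(th),0]);n=np.array([u[1],-u[0],0])
for i,s in enumerate((20,28,36,44)):
    P=np.array([537.8,-48.5,150])+u*(s-190)+28*(np.cos(a)[:,None]*n+np.sin(a)[:,None]*[0,0,1])
    cv2.polylines(im,[np.round(proj(f,P)*K*16).astype(np.int32)],1,[(255,0,0),(0,255,0),(0,0,255),(255,255,0)][i],1,cv2.LINE_AA,4)
for s in(114,154):
    P=np.array([537.8,-48.5,148.5])+u*(s-190)+45*(np.cos(a)[:,None]*n+np.sin(a)[:,None]*[0,0,1])
    cv2.polylines(im,[np.round(proj(f,P)*K*16).astype(np.int32)],1,(255,0,0),1,cv2.LINE_AA,4)
cv2.imwrite("pics/w4o.png",im[300:740,:720,::-1])
```

```text
(no output)
```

View pics/w4o.png

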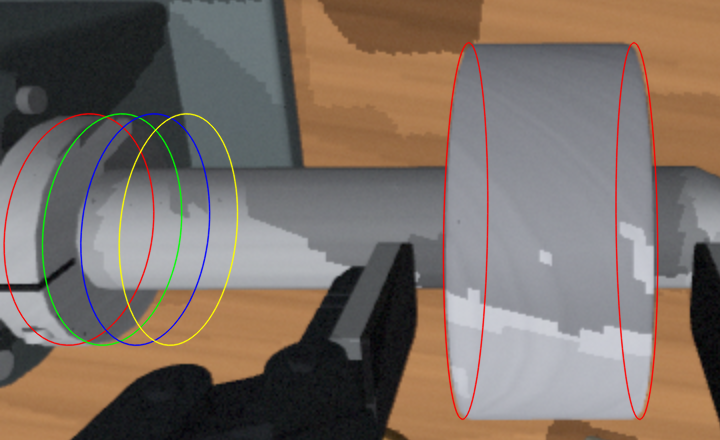

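>>> step_arm --steps '[{"twist": [0, 0, 0], "translation": [-20, 0, 0], "hand": 0.3}, {"twist": [0, 0, 0], "translation": [-30, 0, 0], "hand": 0.3}, {"twist": [0, 0, 0], "translation": [-20, 15, 0], "hand": 0.35}, {"twist": [0, 0, 0], "translation": [0, 30, 0], "hand": 0.42}]'

```text
t: 9.25
tool_pos: [540.9, -61.0, 414.4]
orientation: [[0.007, -0.138, 0.99], [-0.002, 0.99, 0.138], [-1.0, -0.003, 0.007]]
force: [1.1, 0.2, -0.0]
width: 0.582
```

>>> step_arm --steps '[{"twist": [0.143, 0, 0], "translation": [0, 0, 0], "hand": 0.42}, {"twist": [0.143, 0, 0], "translation": [0, 0, 0], "hand": 0.42}, {"twist": [0.143, 0, 0], "translation": [0, 0, 0], "hand": 0.42}, {"twist": [0.143, 0, 0], "translation": [0, 0, 0], "hand": 0.42}, {"twist": [0.143, 0, 0], "translation": [0, 0, 0], "hand": 0.42}, {"twist": [0.143, 0, 0], "translation": [0, 0, 0], "hand": 0.42}, {"twist": [0.143, 0, 0], "translation": [0, 0, 0], "hand": 0.42}, {"twist": [0.143, 0, 0], "translation": [0, 0, 0], "hand": 0.42}, {"twist": [0.143, 0, 0], "translation": [0, 0, 0], "hand": 0.42}, {"twist": [0.143, 0, 0], "translation": [0, 0, 0], "hand": 0.42}, {"twist": [0.141, 0, 0], "translation": [0, 0, 0], "hand": 0.42}, {"twist": [0, 0, 0], "translation": [0, 0, 0], "hand": 0.42}]'

```text
t: 10.45
tool_pos: [539.5, -58.5, 411.2]
orientation: [[-0.0, 0.99, 0.144], [-0.0, 0.144, -0.99], [-1.0, -0.0, 0.0]]
force: [-0.7, 0.1, 0.0]
width: 0.579
```

```bash
python3 to.py 539.2 -58.4 310 -81.7
```

```text
t 10.45 pos [539.5 -58.5 411.2] F [-0.7  0.1  0. ] M [ 0.02 -0.02 -0.01] w 0.579
tool shift [101.2  -0.3  -0.2] twist [-0.  0.  0.] q [-13.  21.  19. 116. -10.  44.  20.]
```

>>> step_arm --steps '[{"twist": [0, 0, 0], "translation": [15, 0, 0], "hand": 0.42}, {"twist": [0, 0, 0], "translation": [25, 0, 0], "hand": 0.42}, {"twist": [0, 0, 0], "translation": [25, 0, 0], "hand": 0.42}, {"twist": [0, 0, 0], "translation": [20, 0, 0], "hand": 0.42}, {"twist": [0, 0, 0], "translation": [10, 0, 0], "hand": 0.42}, {"twist": [0, 0, 0], "translation": [6, 0, 0], "hand": 0.42}, {"twist": [0, 0, 0], "translation": [0, 0, 0], "hand": 0.42}, {"twist": [0, 0, 0], "translation": [0, 0, 0], "hand": 0.42}]'

```text
t: 11.25
tool_pos: [540.0, -59.0, 310.9]
orientation: [[0.001, 0.99, 0.144], [-0.0, 0.144, -0.99], [-1.0, 0.001, 0.0]]
force: [0.4, 0.1, -0.1]
width: 0.578
```

```bash
python3 to.py 539.2 -58.4 310 -81.7; python3 cap.py wrist w5
```

```text
t 11.25 pos [540.  -59.  310.9] F [ 0.4  0.1 -0.1] M [-0.01  0.06  0.  ] w 0.578
tool shift [ 0.9 -0.7 -0.7] twist [-0.     0.    -0.001] q [-10.  29.  15. 120. -14.  32.  24.]
```

View pics/w5.png

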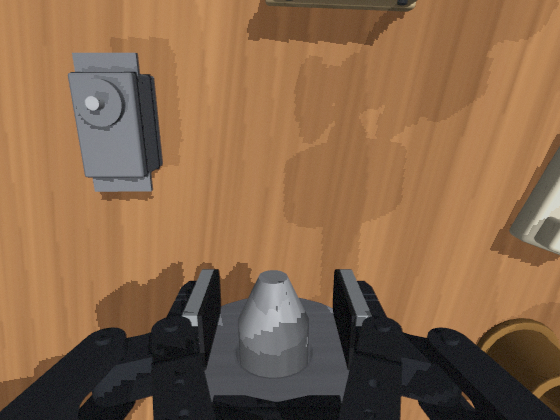

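>>> step_arm --steps '[{"twist": [0, 0, 0], "translation": [0, -0.5, 3], "hand": 0.42}, {"twist": [0, 0, 0], "translation": [0, 0, 3], "hand": 0.42}, {"twist": [0, 0, 0], "translation": [0, 0, 3], "hand": 0.42}, {"twist": [0, 0, 0], "translation": [0, 0, 3], "hand": 0.42}, {"twist": [0, 0, 0], "translation": [0, 0, 3], "hand": 0.42}, {"twist": [0, 0, 0], "translation": [0, 0, 3], "hand": 0.42}, {"twist": [0, 0, 0], "translation": [0, 0, 3], "hand": 0.42}, {"twist": [0, 0, 0], "translation": [0, 0, 3], "hand": 0.42}]'

```text
t: 12.1
tool_pos: [542.5, -80.6, 310.2]
orientation: [[-0.002, 0.989, 0.146], [0.003, 0.146, -0.989], [-1.0, -0.001, -0.004]]
force: [-1.3, 5.5, 2.0]
width: 0.58
```

>>> step_arm --steps '[{"twist": [0, 0, 0], "translation": [0, 0, 3], "hand": 0.42}, {"twist": [0, 0, 0], "translation": [0, 0, 3], "hand": 0.42}, {"twist": [0, 0, 0], "translation": [0, 0, 3], "hand": 0.42}, {"twist": [0, 0, 0], "translation": [0, 0, 3], "hand": 0.42}, {"twist": [0, 0, 0], "translation": [0, 0, 3], "hand": 0.42}, {"twist": [0, 0, 0], "translation": [0, 0, 3], "hand": 0.42}, {"twist": [0, 0, 0], "translation": [0, 0, 3], "hand": 0.42}, {"twist": [0, 0, 0], "translation": [0, 0, 3], "hand": 0.42}]'

```text
t: 12.9
tool_pos: [546.0, -104.3, 310.2]
orientation: [[-0.001, 0.989, 0.146], [0.004, 0.146, -0.989], [-1.0, -0.001, -0.004]]
force: [-2.0, 5.9, 3.2]
width: 0.578
```

```bash
python3 to.py 553.8 -158.3 310 -81.7; python3 cap.py scene s6
```

```text
t 12.9 pos [ 546.  -104.3  310.2] F [-2.   5.9  3.2] M [ 1.03  0.14 -0.03] w 0.578
tool shift [-0.  -0.2 54.6] twist [ 0.001 -0.004  0.001] q [ -5.  30.  15. 119. -14.  33.  29.]
```

View pics/s6.png

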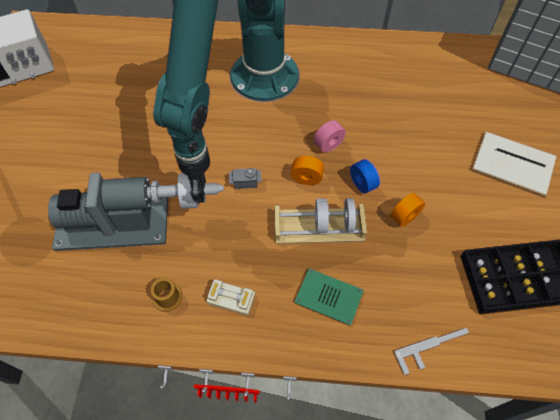

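>>> step_arm --steps '[{"twist": [0, 0, 0], "translation": [0, 0, 3], "hand": 0.42}, {"twist": [0, 0, 0], "translation": [0, 0, 3], "hand": 0.42}, {"twist": [0, 0, 0], "translation": [0, 0, 3], "hand": 0.42}, {"twist": [0, 0, 0], "translation": [0, 0, 3], "hand": 0.42}, {"twist": [0, 0, 0], "translation": [0, 0, 3], "hand": 0.42}, {"twist": [0, 0, 0], "translation": [0, 0, 3], "hand": 0.42}, {"twist": [0, 0, 0], "translation": [0, 0, 3], "hand": 0.42}, {"twist": [0, 0, 0], "translation": [0, 0, 3], "hand": 0.42}, {"twist": [0, 0, 0], "translation": [0, 0, 3], "hand": 0.42}, {"twist": [0, 0, 0], "translation": [0, 0, 3], "hand": 0.42}, {"twist": [0, 0, 0], "translation": [0, 0, 3], "hand": 0.42}]'

```text
t: 14.05
tool_pos: [550.8, -137.2, 310.1]
orientation: [[-0.001, 0.989, 0.145], [0.003, 0.145, -0.989], [-1.0, -0.001, -0.003]]
force: [-0.1, 6.3, 2.4]
width: 0.578
```

>>> step_arm --steps '[{"twist": [0, 0, 0], "translation": [0, 0, 3], "hand": 0.42}, {"twist": [0, 0, 0], "translation": [0, 0, 3], "hand": 0.42}, {"twist": [0, 0, 0], "translation": [0, 0, 3], "hand": 0.42}]'

```text
t: 14.35
tool_pos: [552.1, -146.1, 310.2]
orientation: [[-0.001, 0.989, 0.145], [0.003, 0.145, -0.989], [-1.0, -0.001, -0.003]]
force: [-1.0, 5.3, 3.1]
width: 0.58
```

>>> step_arm --steps '[{"twist": [0, 0, 0], "translation": [0, 0, 3], "hand": 0.42}]'

```text
t: 14.45
tool_pos: [552.5, -149.0, 310.1]
orientation: [[-0.001, 0.989, 0.146], [0.003, 0.146, -0.989], [-1.0, -0.001, -0.003]]
force: [-0.2, 5.9, 2.7]
width: 0.581
```

```bash
python3 to.py 553.8 -158.3 310 -81.7; python3 cap.py top t6
python3 - <<'E'
import cv2
i=cv2.imread("pics/t6.png");cv2.imwrite("pics/t6c.png",cv2.resize(i[160:250,330:480],None,fx=5,fy=5,interpolation=cv2.INTER_CUBIC))
E
```

```text
t 14.45 pos [ 552.5 -149.   310.1] F [-0.2  5.9  2.7] M [ 1.04  0.11 -0.  ] w 0.581
tool shift [ 0.1 -0.1  9.4] twist [ 0.001 -0.003  0.001] q [ -0.  31.  15. 117. -14.  34.  33.]
```

View pics/t6c.png

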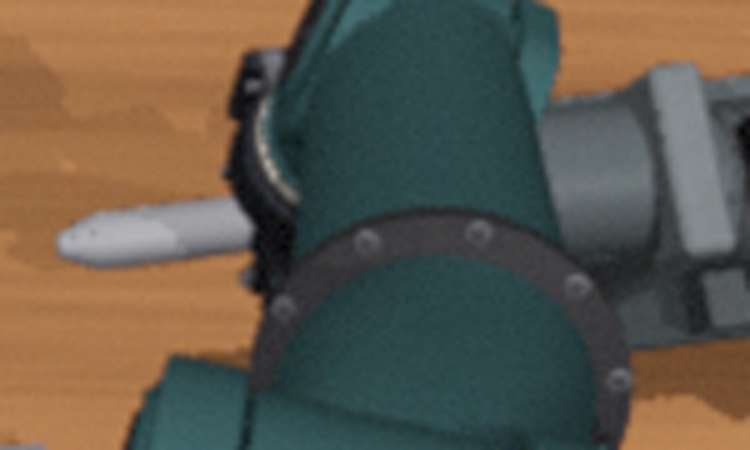

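Collar is hidden from above, so I continue by feel in 2–3 mm rows.

>>> step_arm --steps '[{"twist": [0, 0, 0], "translation": [0, 0, 3], "hand": 0.42}]'

```text
t: 14.6
tool_pos: [552.9, -152.0, 310.1]
orientation: [[-0.001, 0.989, 0.145], [0.003, 0.145, -0.989], [-1.0, -0.001, -0.003]]
force: [-0.6, 5.8, 2.7]
width: 0.576
```

>>> step_arm --steps '[{"twist": [0, 0, 0], "translation": [0, 0, 3], "hand": 0.42}]'

```text
t: 14.7
tool_pos: [553.4, -155.2, 310.1]
orientation: [[-0.001, 0.989, 0.145], [0.003, 0.145, -0.989], [-1.0, -0.001, -0.003]]
force: [-0.8, 4.9, 2.5]
width: 0.582
```

>>> step_arm --steps '[{"twist": [0, 0, 0], "translation": [0, 0, 2], "hand": 0.42}]'

```text
t: 14.8
tool_pos: [553.6, -157.6, 310.1]
orientation: [[-0.001, 0.989, 0.145], [0.002, 0.145, -0.989], [-1.0, -0.001, -0.002]]
force: [0.0, 5.6, 1.5]
width: 0.579
```

>>> step_arm --steps '[{"twist": [0, 0, 0], "translation": [0, 0, 2], "hand": 0.42}]'

```text
t: 14.9
tool_pos: [553.9, -159.5, 310.1]
orientation: [[-0.001, 0.989, 0.145], [0.003, 0.145, -0.989], [-1.0, -0.001, -0.003]]
force: [-1.5, 10.1, 3.9]
width: 0.579
```

>>> step_arm --steps '[{"twist": [0, 0, 0], "translation": [0, 0, 2], "hand": 0.42}]'

```text
t: 15.0
tool_pos: [554.1, -159.9, 310.0]
orientation: [[-0.003, 0.989, 0.146], [0.005, 0.146, -0.989], [-1.0, -0.002, -0.006]]
force: [-2.6, 12.2, 5.2]
width: 0.581
```

>>> step_arm --steps '[{"twist": [0, 0, 0], "translation": [0, 0, 2], "hand": 0.42}]'

```text
t: 15.1
tool_pos: [554.2, -160.3, 309.9]
orientation: [[-0.004, 0.989, 0.146], [0.008, 0.146, -0.989], [-1.0, -0.003, -0.009]]
force: [-2.0, 15.3, 7.7]
width: 0.579
```

>>> step_arm --steps '[{"twist": [0, 0, 0], "translation": [0, 0, -4], "hand": 0.42}, {"twist": [0, 0, 0], "translation": [0, 0, -6], "hand": 0.42}, {"twist": [0, 0, 0], "translation": [0, 0, -15], "hand": 0.42}, {"twist": [0, 0, 0], "translation": [-10, 0, -15], "hand": 0.42}, {"twist": [0, 0, 0], "translation": [-30, 0, 0], "hand": 0.42}, {"twist": [0, 0, 0], "translation": [-30, 0, 0], "hand": 0.42}, {"twist": [0, 0, 0], "translation": [-10, 0, 0], "hand": 0.42}, {"twist": [0, 0, 0], "translation": [0, 0, 0], "hand": 0.42}, {"twist": [0, 0, 0], "translation": [0, 0, 0], "hand": 0.42}]'

```text
t: 16.0
tool_pos: [548.2, -125.0, 389.4]
orientation: [[-0.001, 0.99, 0.143], [0.0, 0.143, -0.99], [-1.0, -0.001, -0.0]]
force: [0.2, -0.1, -0.4]
width: 0.577
```

```bash
python3 to.py 550.3 205 390 6; python3 cap.py scene s7;python3 - <<'E'
import cv2
i=cv2.imread("pics/s7.png");cv2.imwrite("pics/s7c.png",cv2.resize(i[150:240,80:240],None,fx=5,fy=5,interpolation=cv2.INTER_CUBIC))
E
```

```text
t 16.0 pos [ 548.2 -125.   389.4] F [ 0.2 -0.1 -0.4] M [-0.02  0.05 -0.02] w 0.577
tool shift [  -0.6   49.5 -326.3] twist [-1.532e+00 -1.000e-03  1.000e-03] q [ -5.  24.  18. 115. -11.  43.  28.]
```

View pics/s7c.png

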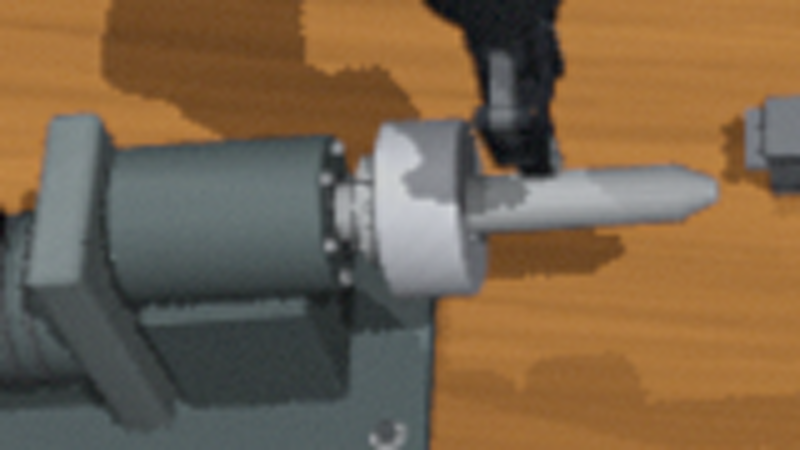

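>>> step_arm --steps '[{"twist": [0, 0, 0], "translation": [0, 3, -20], "hand": 0.3}, {"twist": [0, 0, 0], "translation": [0, 6, -40], "hand": 0.3}, {"twist": [0, 0, 0], "translation": [0, 6, -40], "hand": 0.3}, {"twist": [0, 0, 0], "translation": [0, 6, -40], "hand": 0.3}, {"twist": [0, 0, 0], "translation": [0, 6, -40], "hand": 0.3}, {"twist": [0, 0, 0], "translation": [0, 6, -40], "hand": 0.3}, {"twist": [0, 0, 0], "translation": [0, 6, -40], "hand": 0.3}, {"twist": [0, 0, 0], "translation": [0, 6, -40], "hand": 0.3}, {"twist": [0, 0, 0], "translation": [0, 4.5, -26], "hand": 0.3}]'

```text
t: 16.95
tool_pos: [549.9, 208.1, 388.3]
orientation: [[-0.003, 0.989, 0.147], [0.0, 0.147, -0.989], [-1.0, -0.003, -0.0]]
force: [-0.3, 0.2, 0.1]
width: 0.701
```

>>> step_arm --steps '[{"twist": [-0.139, 0, 0], "translation": [0, 0, 0], "hand": 0.3}, {"twist": [-0.139, 0, 0], "translation": [0, 0, 0], "hand": 0.3}, {"twist": [-0.139, 0, 0], "translation": [0, 0, 0], "hand": 0.3}, {"twist": [-0.139, 0, 0], "translation": [0, 0, 0], "hand": 0.3}, {"twist": [-0.139, 0, 0], "translation": [0, 0, 0], "hand": 0.3}, {"twist": [-0.139, 0, 0], "translation": [0, 0, 0], "hand": 0.3}, {"twist": [-0.139, 0, 0], "translation": [0, 0, 0], "hand": 0.3}, {"twist": [-0.139, 0, 0], "translation": [0, 0, 0], "hand": 0.3}, {"twist": [-0.139, 0, 0], "translation": [0, 0, 0], "hand": 0.3}, {"twist": [-0.139, 0, 0], "translation": [0, 0, 0], "hand": 0.3}, {"twist": [-0.141, 0, 0], "translation": [0, 0, 0], "hand": 0.3}, {"twist": [0, 0, 0], "translation": [0, 0, 0], "hand": 0.3}]'

```text
t: 18.15
tool_pos: [550.5, 203.9, 388.5]
orientation: [[-0.003, -0.103, 0.995], [-0.001, 0.995, 0.103], [-1.0, -0.0, -0.003]]
force: [0.4, 0.2, -0.3]
width: 0.699
```

```bash
python3 to.py 550.3 205 256 6; python3 cap.py wrist w8
python3 - <<'E'
from ov import *
draw("w8",(537.8,-48.5),8.3,[((550.3,205,64),14,6),((542.7,278,64),9,6)],"w8o",(180,130,370,230))
E
```

```text
t 18.15 pos [550.5 203.9 388.5] F [ 0.4  0.2 -0.3] M [-0.01 -0.03 -0.02] w 0.699
tool shift [132.5   1.1   0.3] twist [-0.001 -0.003  0.   ] q [-19.  25.  -7. 111.   4.  44.  67.]
```

View pics/w8o.png

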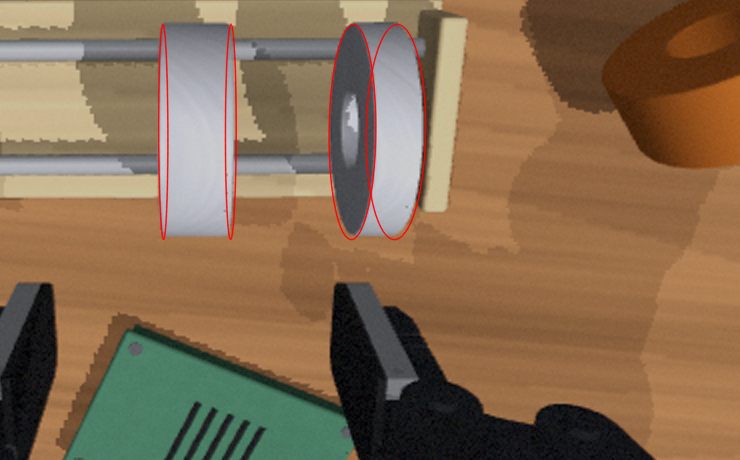

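>>> step_arm --steps '[{"twist": [0, 0, 0], "translation": [20, 1, 0], "hand": 0.3}, {"twist": [0, 0, 0], "translation": [35, 0, 0], "hand": 0.3}, {"twist": [0, 0, 0], "translation": [35, 0, 0], "hand": 0.3}, {"twist": [0, 0, 0], "translation": [20, 0, 0], "hand": 0.3}, {"twist": [0, 0, 0], "translation": [15, 0, 0], "hand": 0.3}, {"twist": [0, 0, 0], "translation": [7, 0, 0], "hand": 0.3}, {"twist": [0, 0, 0], "translation": [0, 0, 0], "hand": 0.3}, {"twist": [0, 0, 0], "translation": [0, 0, 0], "hand": 0.3}]'

```text
t: 19.0
tool_pos: [551.2, 205.7, 258.9]
orientation: [[0.001, -0.104, 0.995], [0.001, 0.995, 0.104], [-1.0, 0.0, 0.001]]
force: [0.5, -0.6, 0.4]
width: 0.703
```

>>> step_arm --steps '[{"twist": [0, 0, 0], "translation": [0, 0, 0], "hand": 1}, {"twist": [0, 0, 0], "translation": [0, 0, 0], "hand": 1}, {"twist": [0, 0, 0], "translation": [0, 0, 0], "hand": 1}, {"twist": [0, 0, 0], "translation": [0, 0, 0], "hand": 1}, {"twist": [0, 0, 0], "translation": [0, 0, 0], "hand": 1}, {"twist": [0, 0, 0], "translation": [0, 0, 0], "hand": 1}]'

```text
t: 19.6
tool_pos: [551.2, 205.5, 259.4]
orientation: [[0.002, -0.104, 0.995], [0.0, 0.995, 0.104], [-1.0, 0.0, 0.002]]
force: [-1.7, 0.3, 6.0]
width: 0.315
```

```bash
python3 to.py 550.3 205 256 6
```

```text
t 19.6 pos [551.2 205.5 259.4] F [-1.7  0.3  6. ] M [-0.12  0.22  0.04] w 0.315
tool shift [ 3.4 -0.4 -0.9] twist [-0.001  0.002 -0.   ] q [-21.  36.  -5. 115.   7.  29.  65.]
```

>>> step_arm --steps '[{"twist": [0, 0, 0], "translation": [-10, 0, 0], "hand": 1}, {"twist": [0, 0, 0], "translation": [-25, 0, 0], "hand": 1}, {"twist": [0, 0, 0], "translation": [-30, 0, 0], "hand": 1}, {"twist": [0, 0, 0], "translation": [-21, 0, 0], "hand": 1}, {"twist": [-0.02, 0, 0], "translation": [0, -20, -4], "hand": 1}, {"twist": [-0.02, 0, 0], "translation": [0, -35, -6], "hand": 1}, {"twist": [0, 0, 0], "translation": [0, -40, -7], "hand": 1}, {"twist": [0, 0, 0], "translation": [0, -40, -8], "hand": 1}, {"twist": [0, 0, 0], "translation": [0, -40, -8], "hand": 1}, {"twist": [0, 0, 0], "translation": [0, -20, -8], "hand": 1}, {"twist": [0, 0, 0], "translation": [0, 0, 0], "hand": 1}, {"twist": [0, 0, 0], "translation": [0, 0, 0], "hand": 1}]'

```text
t: 20.8
tool_pos: [536.1, 6.2, 344.0]
orientation: [[-0.001, -0.142, 0.99], [0.0, 0.99, 0.142], [-1.0, 0.0, -0.001]]
force: [0.0, 1.0, -4.1]
width: 0.306
```

```bash
python3 to.py 533.3 -13.9 345.2 8.3; python3 cap.py wrist w9
python3 - <<'E'
from ov import *
f=pickle.load(open("pics/w9.pkl","rb"))
from cell import get_obs
R=get_obs()["orientation"];p=f["position"]-R@np.array([30.6,0,-79.8]);print("tcp from cam",p.round(2))
draw("w9",(537.8,-48.5),8.3,[((p[0],p[1],p[2]-195.2),14,8.3)],"w9o",(0,150,370,230))
E
```

```text
t 20.8 pos [536.1   6.2 344. ] F [ 0.   1.  -4.1] M [ 0.15 -0.01  0.08] w 0.306
tool shift [ -1.2 -19.5  -5.6] twist [-0.002 -0.001 -0.   ] q [  0.  25.  -8. 119.   5.  36.  87.]
tcp from cam [536.14   6.33 343.91]
```

View pics/w9o.png

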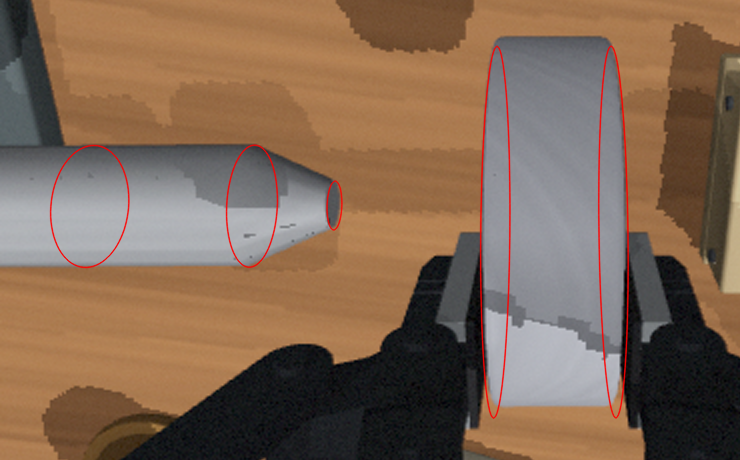

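>>> step_arm --steps '[{"twist": [0, 0, 0], "translation": [-1, -10, -2], "hand": 1}, {"twist": [0, 0, 0], "translation": [0, -9.5, -2], "hand": 1}, {"twist": [0, 0, 0], "translation": [0, 0, 0], "hand": 1}, {"twist": [0, 0, 0], "translation": [0, 0, 0], "hand": 1}, {"twist": [0, 0, 0], "translation": [0, 0, 0], "hand": 1}]'

```text
t: 21.35
tool_pos: [535.6, -12.8, 345.2]
orientation: [[0.0, -0.144, 0.99], [0.0, 0.99, 0.144], [-1.0, 0.0, 0.0]]
force: [-0.3, 0.9, -3.9]
width: 0.315
```

```bash
cat > wo.py <<'E'
import sys
from ov import *
from cell import get_obs,grab_frame
n,dz,dx,t=sys.argv[1],*map(float,sys.argv[2:5])
f=grab_frame("wrist");pickle.dump(f,open(f"pics/{n}.pkl","wb"))
R=get_obs()["orientation"];p=f["position"]-R@np.array([30.6,0,-79.8])
c=p+R[:,2]*dx-[0,0,dz]
u=np.array([-np.sin(np.radians(8.3)),np.cos(np.radians(8.3))]);d=c[:2]-[537.8,-48.5]
print("tcp from cam",p.round(2),"ring s",round(190+d@u,1),"lateral(+x)",round(d@[u[1],-u[0]],2),"z",c[2].round(2))
draw(n,(537.8,-48.5),8.3,[(c,t,8.3)],n+"o",(0,150,370,230))
E
python3 wo.py w10 195.2 -2 14
```

```text
tcp from cam [535.67 -12.87 345.  ] ring s 225.6 lateral(+x) 1.04 z 149.8
```

View pics/w10o.png

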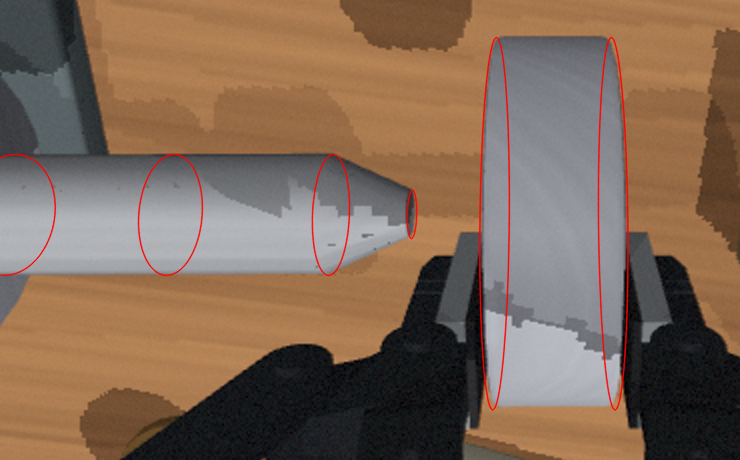

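>>> step_arm --steps '[{"twist": [0, 0, 0], "translation": [0, -5, -0.8], "hand": 1}, {"twist": [0, 0, 0], "translation": [0, -5, 0], "hand": 1}, {"twist": [0, 0, 0], "translation": [0, -5, 0], "hand": 1}, {"twist": [0, 0, 0], "translation": [0, -5, 0], "hand": 1}, {"twist": [0, 0, 0], "translation": [0, -5, 0], "hand": 1}, {"twist": [0, 0, 0], "translation": [0, -5, 0], "hand": 1}, {"twist": [0, 0, 0], "translation": [0, -5, 0], "hand": 1}]'

```text
t: 22.1
tool_pos: [539.8, -48.4, 345.2]
orientation: [[0.0, -0.144, 0.99], [-0.0, 0.99, 0.144], [-1.0, -0.0, -0.0]]
force: [-0.3, -0.1, -3.7]
width: 0.314
```

>>> step_arm --steps '[{"twist": [0, 0, 0], "translation": [0, -4, 0], "hand": 1}, {"twist": [0, 0, 0], "translation": [0, -4, 0], "hand": 1}, {"twist": [0, 0, 0], "translation": [0, -4, 0], "hand": 1}, {"twist": [0, 0, 0], "translation": [0, -4, 0], "hand": 1}]'

```text
t: 22.5
tool_pos: [542.1, -64.0, 345.2]
orientation: [[-0.0, -0.144, 0.99], [0.0, 0.99, 0.144], [-1.0, 0.0, -0.0]]
force: [0.4, 0.0, -4.1]
width: 0.314
```

>>> step_arm --steps '[{"twist": [0, 0, 0], "translation": [0, -5, 0], "hand": 1}, {"twist": [0, 0, 0], "translation": [0, -5, 0], "hand": 1}, {"twist": [0, 0, 0], "translation": [0, -5, 0], "hand": 1}, {"twist": [0, 0, 0], "translation": [0, -5, 0], "hand": 1}, {"twist": [0, 0, 0], "translation": [0, -5, 0], "hand": 1}, {"twist": [0, 0, 0], "translation": [0, -5, 0], "hand": 1}, {"twist": [0, 0, 0], "translation": [0, -5, 0], "hand": 1}, {"twist": [0, 0, 0], "translation": [0, -4, 0], "hand": 1}, {"twist": [0, 0, 0], "translation": [0, 0, 0], "hand": 1}]'

```text
t: 23.4
tool_pos: [547.7, -103.3, 345.2]
orientation: [[0.0, -0.143, 0.99], [-0.0, 0.99, 0.143], [-1.0, -0.0, 0.0]]
force: [0.6, -0.0, -4.1]
width: 0.31
```

>>> step_arm --steps '[{"twist": [0, 0, 0], "translation": [0, 0, 0], "hand": 0.6}, {"twist": [0, 0, 0], "translation": [0, 0, 0], "hand": 0.5}, {"twist": [0, 0, 0], "translation": [0, 0, 0], "hand": 0.45}, {"twist": [0, 0, 0], "translation": [0, 0, 0], "hand": 0.45}]'

```text
t: 23.8
tool_pos: [548.0, -102.1, 345.6]
orientation: [[0.001, -0.144, 0.99], [-0.0, 0.99, 0.144], [-1.0, -0.0, 0.001]]
force: [1.0, -0.0, 0.5]
width: 0.549
```

```bash
python3 wo.py w11 196.7 -2 14;python3 to.py 539.2 -58.4 310 -81.7
```

```text
tcp from cam [ 548.04 -102.17  345.4 ] ring s 135.4 lateral(+x) 0.39 z 148.7
t 23.85 pos [ 547.9 -102.2  345.5] F [-0.3 -0.1 -1. ] M [-0.01  0.01  0.01] w 0.549
tool shift [35.5 44.6 -2.3] twist [ 1.57e+00  1.00e-03 -0.00e+00] q [ 11.  27.  -7. 117.   5.  37.  99.]
```

View pics/w11o.png

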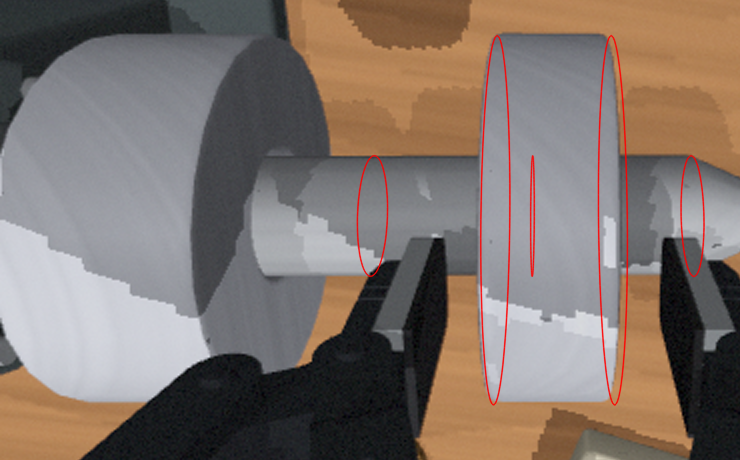

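>>> step_arm --steps '[{"twist": [0, 0, 0], "translation": [-20, 0, 0], "hand": 0.45}, {"twist": [0, 0, 0], "translation": [-30, 0, 0], "hand": 0.45}, {"twist": [0, 0, 0], "translation": [-10, 15, 0], "hand": 0.42}, {"twist": [0, 0, 0], "translation": [0, 30, -2.3], "hand": 0.42}]'

```text
t: 24.25
tool_pos: [539.9, -59.4, 407.2]
orientation: [[0.005, -0.139, 0.99], [-0.001, 0.99, 0.139], [-1.0, -0.002, 0.005]]
force: [0.4, 0.2, -0.7]
width: 0.581
```

>>> step_arm --steps '[{"twist": [0.143, 0, 0], "translation": [0, 0, 0], "hand": 0.42}, {"twist": [0.143, 0, 0], "translation": [0, 0, 0], "hand": 0.42}, {"twist": [0.143, 0, 0], "translation": [0, 0, 0], "hand": 0.42}, {"twist": [0.143, 0, 0], "translation": [0, 0, 0], "hand": 0.42}, {"twist": [0.143, 0, 0], "translation": [0, 0, 0], "hand": 0.42}, {"twist": [0.143, 0, 0], "translation": [0, 0, 0], "hand": 0.42}, {"twist": [0.143, 0, 0], "translation": [0, 0, 0], "hand": 0.42}, {"twist": [0.143, 0, 0], "translation": [0, 0, 0], "hand": 0.42}, {"twist": [0.143, 0, 0], "translation": [0, 0, 0], "hand": 0.42}, {"twist": [0.143, 0, 0], "translation": [0, 0, 0], "hand": 0.42}, {"twist": [0.141, 0, 0], "translation": [0, 0, 0], "hand": 0.42}, {"twist": [0, 0, 0], "translation": [0, 0, 0], "hand": 0.42}]'

```text
t: 25.45
tool_pos: [538.7, -56.9, 404.8]
orientation: [[-0.001, 0.989, 0.145], [0.0, 0.145, -0.989], [-1.0, -0.001, -0.0]]
force: [-0.2, 0.3, -0.1]
width: 0.579
```

```bash
python3 to.py 539.2 -58.4 310 -81.7
```

```text
t 25.45 pos [538.7 -56.9 404.8] F [-0.2  0.3 -0.1] M [ 0.06  0.02 -0.06] w 0.579
tool shift [94.8  0.4  1.6] twist [ 0.001 -0.     0.001] q [ -9.  21.  14. 116.  -7.  43.  17.]
```

>>> step_arm --steps '[{"twist": [0, 0, 0], "translation": [15, 0, 0], "hand": 0.42}, {"twist": [0, 0, 0], "translation": [25, 0, 0], "hand": 0.42}, {"twist": [0, 0, 0], "translation": [25, 0, 0], "hand": 0.42}, {"twist": [0, 0, 0], "translation": [15, 0, 0], "hand": 0.42}, {"twist": [0, 0, 0], "translation": [10, 0, 0], "hand": 0.42}, {"twist": [0, 0, 0], "translation": [5, 0.4, 3], "hand": 0.42}, {"twist": [0, 0, 0], "translation": [0, 0, 5], "hand": 0.42}, {"twist": [0, 0, 0], "translation": [0, 0, 5], "hand": 0.42}, {"twist": [0, 0, 0], "translation": [0, 0, 3], "hand": 0.42}]'

```text
t: 26.35
tool_pos: [542.1, -74.9, 311.1]
orientation: [[0.002, 0.99, 0.143], [-0.001, 0.143, -0.99], [-1.0, 0.002, 0.001]]
force: [0.4, 0.3, -0.1]
width: 0.583
```

>>> step_arm --steps '[{"twist": [0, 0, 0], "translation": [0, 0, 3], "hand": 0.42}, {"twist": [0, 0, 0], "translation": [0, 0, 3], "hand": 0.42}, {"twist": [0, 0, 0], "translation": [0, 0, 3], "hand": 0.42}, {"twist": [0, 0, 0], "translation": [0, 0, 3], "hand": 0.42}, {"twist": [0, 0, 0], "translation": [0, 0, 3], "hand": 0.42}, {"twist": [0, 0, 0], "translation": [0, 0, 3], "hand": 0.42}]'

```text
t: 26.95
tool_pos: [544.3, -91.7, 310.2]
orientation: [[0.0, 0.99, 0.144], [0.0, 0.144, -0.99], [-1.0, 0.0, -0.0]]
force: [-0.3, 4.1, 2.1]
width: 0.578
```

>>> step_arm --steps '[{"twist": [0, 0, 0], "translation": [0, 0, 3], "hand": 0.42}, {"twist": [0, 0, 0], "translation": [0, 0, 3], "hand": 0.42}, {"twist": [0, 0, 0], "translation": [0, 0, 3], "hand": 0.42}, {"twist": [0, 0, 0], "translation": [0, 0, 3], "hand": 0.42}, {"twist": [0, 0, 0], "translation": [0, 0, 3], "hand": 0.42}, {"twist": [0, 0, 0], "translation": [0, 0, 3], "hand": 0.42}, {"twist": [0, 0, 0], "translation": [0, 0, 3], "hand": 0.42}, {"twist": [0, 0, 0], "translation": [0, 0, 3], "hand": 0.42}]'

```text
t: 27.75
tool_pos: [547.7, -115.8, 310.2]
orientation: [[0.0, 0.99, 0.144], [-0.0, 0.144, -0.99], [-1.0, 0.0, 0.0]]
force: [-0.2, 3.3, 1.0]
width: 0.576
```

>>> step_arm --steps '[{"twist": [0, 0, 0], "translation": [0, 0, 3], "hand": 0.42}, {"twist": [0, 0, 0], "translation": [0, 0, 3], "hand": 0.42}, {"twist": [0, 0, 0], "translation": [0, 0, 3], "hand": 0.42}, {"twist": [0, 0, 0], "translation": [0, 0, 3], "hand": 0.42}]'

```text
t: 28.15
tool_pos: [549.4, -127.6, 310.2]
orientation: [[0.0, 0.99, 0.144], [-0.0, 0.144, -0.99], [-1.0, 0.0, 0.0]]
force: [0.8, 4.0, 2.4]
width: 0.58
```

>>> step_arm --steps '[{"twist": [0, 0, 0], "translation": [0, 0, 3], "hand": 0.42}]'

```text
t: 28.25
tool_pos: [549.9, -130.6, 310.2]
orientation: [[0.0, 0.99, 0.144], [0.0, 0.144, -0.99], [-1.0, 0.0, 0.0]]
force: [0.3, 3.9, 1.3]
width: 0.579
```

>>> step_arm --steps '[{"twist": [0, 0, 0], "translation": [0, 0, 2], "hand": 0.42}]'

```text
t: 28.35
tool_pos: [550.0, -131.6, 310.1]
orientation: [[-0.001, 0.99, 0.144], [0.002, 0.144, -0.99], [-1.0, -0.001, -0.002]]
force: [-0.6, 8.7, 4.9]
width: 0.578
```

>>> step_arm --steps '[{"twist": [0, 0, 0], "translation": [0, 0, 2], "hand": 0.42}]'

```text
t: 28.45
tool_pos: [550.2, -132.0, 310.1]
orientation: [[-0.002, 0.989, 0.145], [0.004, 0.145, -0.989], [-1.0, -0.002, -0.005]]
force: [-1.2, 11.9, 5.1]
width: 0.578
```

>>> step_arm --steps '[{"twist": [0, 0, 0], "translation": [0, 0, 1], "hand": 0.42}]'

```text
t: 28.55
tool_pos: [550.3, -132.1, 310.1]
orientation: [[-0.003, 0.989, 0.145], [0.005, 0.145, -0.989], [-1.0, -0.002, -0.006]]
force: [-1.3, 11.9, 6.2]
width: 0.583
```

>>> step_arm --steps '[{"twist": [0, 0, 0], "translation": [0, 0, -4], "hand": 0.42}, {"twist": [0, 0, 0], "translation": [0, 0, -6], "hand": 0.42}, {"twist": [0, 0, 0], "translation": [0, 0, -15], "hand": 0.42}, {"twist": [0, 0, 0], "translation": [-10, 0, -15], "hand": 0.42}, {"twist": [0, 0, 0], "translation": [-30, 0, 0], "hand": 0.42}, {"twist": [0, 0, 0], "translation": [-30, 0, 0], "hand": 0.42}, {"twist": [0, 0, 0], "translation": [-10, 0, 0], "hand": 0.42}, {"twist": [0, 0, 0], "translation": [0, 0, 0], "hand": 0.42}]'

```text
t: 29.35
tool_pos: [545.1, -95.7, 391.6]
orientation: [[0.004, 0.99, 0.143], [-0.001, 0.143, -0.99], [-1.0, 0.003, 0.001]]
force: [0.1, -0.5, -0.2]
width: 0.581
```

```bash
python3 to.py 542.5 278.2 390 6; python3 cap.py scene s12;python3 - <<'E'
import cv2
i=cv2.imread("pics/s12.png");cv2.imwrite("pics/s12c.png",cv2.resize(i[150:240,80:240],None,fx=5,fy=5,interpolation=cv2.INTER_CUBIC))
E
```

```text
t 29.35 pos [545.1 -95.7 391.6] F [ 0.1 -0.5 -0.2] M [-0.03 -0.01  0.02] w 0.581
tool shift [   1.4   51.1 -370.4] twist [-1.532  0.003 -0.002] q [ -5.  23.  13. 116.  -8.  42.  22.]
```

View pics/s12c.png

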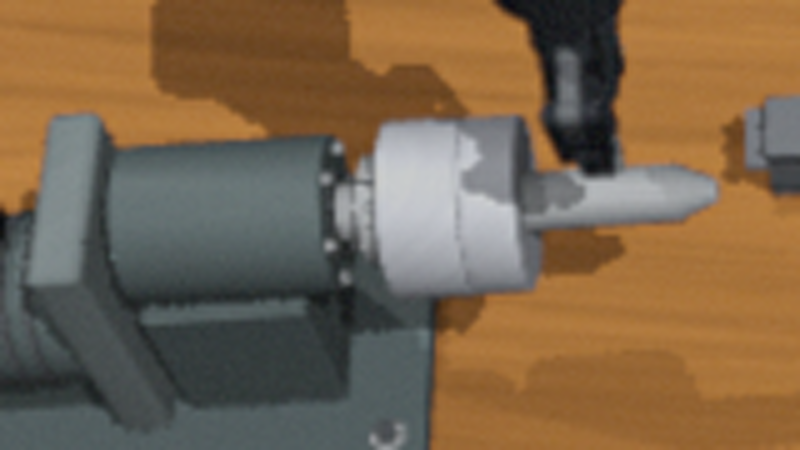

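Mid is against thick, no visible gap. Next, the thin ring.

>>> step_arm --steps '[{"twist": [0, 0, 0], "translation": [0, 3, -22], "hand": 0.4}, {"twist": [0, 0, 0], "translation": [0, 6, -44], "hand": 0.4}, {"twist": [0, 0, 0], "translation": [0, 6, -44], "hand": 0.4}, {"twist": [0, 0, 0], "translation": [0, 6, -44], "hand": 0.4}, {"twist": [0, 0, 0], "translation": [0, 6, -44], "hand": 0.4}, {"twist": [0, 0, 0], "translation": [0, 6, -44], "hand": 0.4}, {"twist": [0, 0, 0], "translation": [0, 6, -44], "hand": 0.4}, {"twist": [0, 0, 0], "translation": [0, 6, -44], "hand": 0.4}, {"twist": [0, 0, 0], "translation": [0, 6, -40], "hand": 0.4}]'

```text
t: 30.3
tool_pos: [541.1, 279.9, 388.0]
orientation: [[-0.003, 0.99, 0.144], [-0.002, 0.144, -0.99], [-1.0, -0.003, 0.001]]
force: [0.2, -0.6, -0.1]
width: 0.604
```

>>> step_arm --steps '[{"twist": [-0.139, 0, 0], "translation": [0, 0, 0], "hand": 0.4}, {"twist": [-0.139, 0, 0], "translation": [0, 0, 0], "hand": 0.4}, {"twist": [-0.139, 0, 0], "translation": [0, 0, 0], "hand": 0.4}, {"twist": [-0.139, 0, 0], "translation": [0, 0, 0], "hand": 0.4}, {"twist": [-0.139, 0, 0], "translation": [0, 0, 0], "hand": 0.4}, {"twist": [-0.139, 0, 0], "translation": [0, 0, 0], "hand": 0.4}, {"twist": [-0.139, 0, 0], "translation": [0, 0, 0], "hand": 0.4}, {"twist": [-0.139, 0, 0], "translation": [0, 0, 0], "hand": 0.4}, {"twist": [-0.139, 0, 0], "translation": [0, 0, 0], "hand": 0.4}, {"twist": [-0.139, 0, 0], "translation": [0, 0, 0], "hand": 0.4}, {"twist": [-0.141, 0, 0], "translation": [0, 0, 0], "hand": 0.4}, {"twist": [0, 0, 0], "translation": [0, 0, 0], "hand": 0.4}]'

```text
t: 31.5
tool_pos: [541.7, 277.2, 388.1]
orientation: [[-0.004, -0.104, 0.995], [-0.001, 0.995, 0.104], [-1.0, -0.001, -0.004]]
force: [-0.9, -0.1, -0.2]
width: 0.601
```

```bash
python3 to.py 542.3 278.2 257 6; python3 cap.py wrist w13
python3 - <<'E'
from ov import *
draw("w13",(537.8,-48.5),8.3,[((542.3,278.2,64),9,6)],"w13o",(80,130,370,230))
E
```

```text
t 31.5 pos [541.7 277.2 388.1] F [-0.9 -0.1 -0.2] M [0.   0.02 0.08] w 0.601
tool shift [131.1   1.1   1.1] twist [-0.001 -0.004  0.001] q [-22.  27. -12. 108.   8.  46.  57.]
```

View pics/w13o.png

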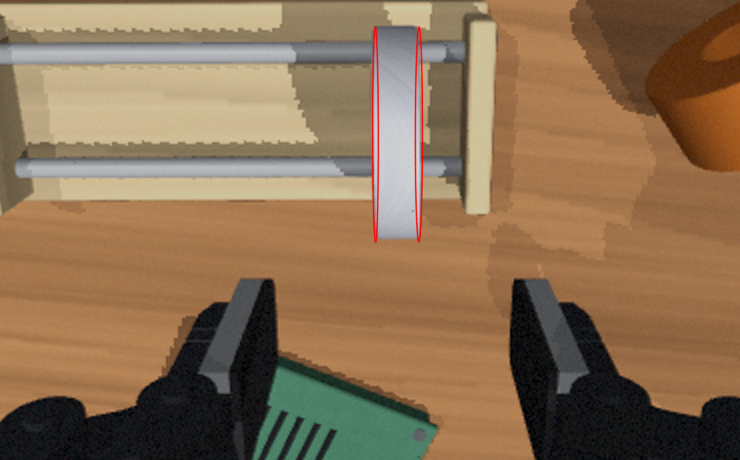

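>>> step_arm --steps '[{"twist": [0, 0, 0], "translation": [20, 1, 0], "hand": 0.4}, {"twist": [0, 0, 0], "translation": [35, 0, 0], "hand": 0.4}, {"twist": [0, 0, 0], "translation": [35, 0, 0], "hand": 0.4}, {"twist": [0, 0, 0], "translation": [20, 0, 0], "hand": 0.4}, {"twist": [0, 0, 0], "translation": [15, 0, 0], "hand": 0.4}, {"twist": [0, 0, 0], "translation": [8, 0, 0], "hand": 0.4}, {"twist": [0, 0, 0], "translation": [0, 0, 0], "hand": 0.4}, {"twist": [0, 0, 0], "translation": [0, 0, 0], "hand": 0.4}]'

```text
t: 32.35
tool_pos: [542.4, 279.1, 257.9]
orientation: [[0.001, -0.104, 0.995], [0.001, 0.995, 0.104], [-1.0, 0.001, 0.001]]
force: [0.1, 0.7, 0.2]
width: 0.6
```

```bash
python3 to.py 542 278.2 257 6
```

```text
t 32.35 pos [542.4 279.1 257.9] F [0.1 0.7 0.2] M [0.01 0.01 0.02] w 0.6
tool shift [ 0.9 -0.8 -0.5] twist [-0.001  0.001 -0.001] q [-25.  37. -10. 113.  11.  31.  54.]
```

>>> step_arm --steps '[{"twist": [0, 0, 0], "translation": [0, -0.8, -0.5], "hand": 0.4}, {"twist": [0, 0, 0], "translation": [0, 0, 0], "hand": 1}, {"twist": [0, 0, 0], "translation": [0, 0, 0], "hand": 1}, {"twist": [0, 0, 0], "translation": [0, 0, 0], "hand": 1}, {"twist": [0, 0, 0], "translation": [0, 0, 0], "hand": 1}, {"twist": [0, 0, 0], "translation": [0, 0, 0], "hand": 1}, {"twist": [0, 0, 0], "translation": [0, 0, 0], "hand": 1}, {"twist": [0, 0, 0], "translation": [0, 0, 0], "hand": 1}]'

```text
t: 33.15
tool_pos: [541.8, 278.1, 258.0]
orientation: [[0.001, -0.104, 0.995], [0.0, 0.995, 0.104], [-1.0, 0.0, 0.001]]
force: [-1.1, -0.9, 6.7]
width: 0.196
```

```bash
python3 to.py 542 278.2 257 6
```

```text
t 33.15 pos [541.8 278.1 258. ] F [-1.1 -0.9  6.7] M [-0.15  0.24 -0.06] w 0.196
tool shift [1.  0.1 0.2] twist [-0.001  0.001 -0.   ] q [-25.  37. -10. 113.  11.  31.  54.]
```

>>> step_arm --steps '[{"twist": [0, 0, 0], "translation": [-10, 0, 0], "hand": 1}, {"twist": [0, 0, 0], "translation": [-25, 0, 0], "hand": 1}, {"twist": [0, 0, 0], "translation": [-30, 0, 0], "hand": 1}, {"twist": [0, 0, 0], "translation": [-21, 0, 0], "hand": 1}, {"twist": [-0.02, 0, 0], "translation": [0, -25, -4], "hand": 1}, {"twist": [-0.02, 0, 0], "translation": [0, -45, -6], "hand": 1}, {"twist": [0, 0, 0], "translation": [0, -48, -7], "hand": 1}, {"twist": [0, 0, 0], "translation": [0, -48, -8], "hand": 1}, {"twist": [0, 0, 0], "translation": [0, -48, -8], "hand": 1}, {"twist": [0, 0, 0], "translation": [0, -48, -8], "hand": 1}, {"twist": [0, 0, 0], "translation": [0, -12, -2], "hand": 1}, {"twist": [0, 0, 0], "translation": [0, 0, 0], "hand": 1}]'

```text
t: 34.35
tool_pos: [535.8, -3.0, 342.9]
orientation: [[-0.002, -0.137, 0.991], [-0.002, 0.991, 0.137], [-1.0, -0.002, -0.002]]
force: [-0.3, 0.4, -1.9]
width: 0.202
```

```bash
python3 to.py 533.2 -16.8 344 8.3
```

```text
t 34.35 pos [535.8  -3.  342.9] F [-0.3  0.4 -1.9] M [ 0.04 -0.   -0.01] w 0.202
tool shift [ -1.1 -13.3  -4.5] twist [-0.007 -0.002  0.002] q [  5.  26. -12. 119.   9.  36.  84.]
```

>>> step_arm --steps '[{"twist": [-0.004, 0, 0], "translation": [-1, -5, -2], "hand": 1}, {"twist": [0, 0, 0], "translation": [0, -5, -2], "hand": 1}, {"twist": [0, 0, 0], "translation": [0, 0, 0], "hand": 1}, {"twist": [0, 0, 0], "translation": [0, 0, 0], "hand": 1}, {"twist": [0, 0, 0], "translation": [0, 0, 0], "hand": 1}]'

```text
t: 34.85
tool_pos: [534.1, -8.9, 344.2]
orientation: [[0.0, -0.149, 0.989], [0.0, 0.989, 0.149], [-1.0, 0.0, 0.0]]
force: [-0.7, -0.1, -2.8]
width: 0.199
```

```bash
python3 wo.py w14 194 -0.5 9;python3 to.py 533.2 -16.8 344 8.3
```

```text
tcp from cam [534.21  -9.   344.02] ring s 229.6 lateral(+x) 1.65 z 150.02
t 34.9 pos [534.1  -9.1 344.2] F [-0.2  0.6 -2.6] M [ 0.04 -0.02  0.03] w 0.197
tool shift [ 0.2 -7.5 -2.1] twist [ 0.005  0.    -0.   ] q [  6.  26. -13. 119.   9.  36.  85.]
```

View pics/w14o.png

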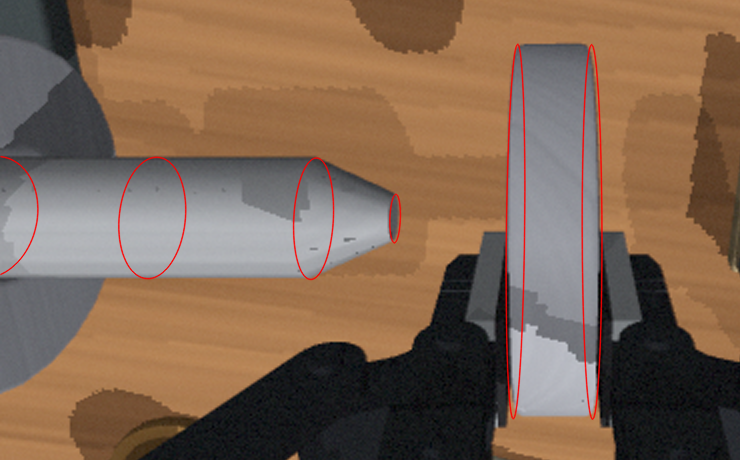

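>>> step_arm --steps '[{"twist": [0.005, 0, 0], "translation": [0, -5, -1.4], "hand": 1}, {"twist": [0, 0, 0], "translation": [0, -5, 0], "hand": 1}, {"twist": [0, 0, 0], "translation": [0, -5, 0], "hand": 1}, {"twist": [0, 0, 0], "translation": [0, -5, 0], "hand": 1}, {"twist": [0, 0, 0], "translation": [0, -5, 0], "hand": 1}, {"twist": [0, 0, 0], "translation": [0, -5, 0], "hand": 1}, {"twist": [0, 0, 0], "translation": [0, -5, 0], "hand": 1}, {"twist": [0, 0, 0], "translation": [0, -5, 0], "hand": 1}]'

```text
t: 35.7
tool_pos: [538.5, -50.1, 344.2]
orientation: [[0.0, -0.143, 0.99], [-0.0, 0.99, 0.143], [-1.0, -0.0, 0.0]]
force: [0.6, -0.4, -2.5]
width: 0.196
```

>>> step_arm --steps '[{"twist": [0, 0, 0], "translation": [0, -4, 0], "hand": 1}, {"twist": [0, 0, 0], "translation": [0, -4, 0], "hand": 1}, {"twist": [0, 0, 0], "translation": [0, -4, 0], "hand": 1}, {"twist": [0, 0, 0], "translation": [0, -4, 0], "hand": 1}]'

```text
t: 36.1
tool_pos: [540.7, -65.7, 344.2]
orientation: [[0.0, -0.143, 0.99], [0.0, 0.99, 0.143], [-1.0, 0.0, 0.0]]
force: [-0.8, -0.3, -4.0]
width: 0.197
```

```bash
python3 to.py 533.2 -16.8 344 8.3
```

```text
t 36.1 pos [540.7 -65.7 344.2] F [-0.8 -0.3 -4. ] M [ 0.05  0.   -0.05] w 0.197
tool shift [ 0.2 49.5 -0.5] twist [-0.001  0.    -0.   ] q [ 12.  26. -13. 118.   9.  37.  91.]
```

>>> step_arm --steps '[{"twist": [0, 0, 0], "translation": [0, -5, 0], "hand": 1}, {"twist": [0, 0, 0], "translation": [0, -5, 0], "hand": 1}, {"twist": [0, 0, 0], "translation": [0, -5, 0], "hand": 1}, {"twist": [0, 0, 0], "translation": [0, -5, 0], "hand": 1}, {"twist": [0, 0, 0], "translation": [0, -5, 0], "hand": 1}, {"twist": [0, 0, 0], "translation": [0, -5, 0], "hand": 1}, {"twist": [0, 0, 0], "translation": [0, -2, 0], "hand": 1}, {"twist": [0, 0, 0], "translation": [0, 0, 0], "hand": 1}]'

```text
t: 36.9
tool_pos: [545.3, -97.6, 344.2]
orientation: [[0.0, -0.142, 0.99], [-0.0, 0.99, 0.142], [-1.0, -0.0, 0.0]]
force: [0.5, 0.2, -3.9]
width: 0.196
```

>>> step_arm --steps '[{"twist": [0, 0, 0], "translation": [0, 0, 0], "hand": 0.72}, {"twist": [0, 0, 0], "translation": [0, 0, 0], "hand": 0.65}, {"twist": [0, 0, 0], "translation": [0, 0, 0], "hand": 0.6}, {"twist": [0, 0, 0], "translation": [0, 0, 0], "hand": 0.6}]'

```text
t: 37.3
tool_pos: [545.4, -96.9, 344.5]
orientation: [[0.001, -0.143, 0.99], [-0.0, 0.99, 0.143], [-1.0, -0.0, 0.001]]
force: [0.7, 0.4, -0.8]
width: 0.403
```

```bash
python3 wo.py w15 195.5 -0.5 9;python3 to.py 539.2 -58.4 310 -81.7
```

```text
tcp from cam [545.53 -96.99 344.28] ring s 140.9 lateral(+x) 0.15 z 148.78
t 37.35 pos [545.4 -97.  344.4] F [-0.6  0.6 -0.3] M [ 0.03 -0.02 -0.03] w 0.399
tool shift [34.4 39.1 -0.6] twist [ 1.569  0.    -0.   ] q [ 15.  27. -12. 117.   9.  37.  94.]
```

View pics/w15o.png

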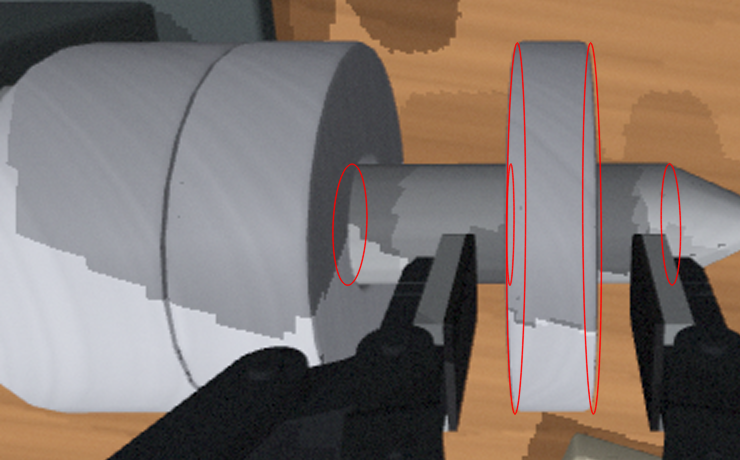

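>>> step_arm --steps '[{"twist": [0, 0, 0], "translation": [-20, 0, 0], "hand": 0.6}, {"twist": [0, 0, 0], "translation": [-30, 0, 0], "hand": 0.6}, {"twist": [0, 0, 0], "translation": [-10, 12, 0], "hand": 0.5}, {"twist": [0, 0, 0], "translation": [0, 27, -0.6], "hand": 0.42}]'

```text
t: 37.75
tool_pos: [539.9, -60.0, 406.0]
orientation: [[0.005, -0.138, 0.99], [-0.001, 0.99, 0.138], [-1.0, -0.002, 0.005]]
force: [0.8, 1.0, -0.3]
width: 0.579
```

>>> step_arm --steps '[{"twist": [0.143, 0, 0], "translation": [0, 0, 0], "hand": 0.42}, {"twist": [0.143, 0, 0], "translation": [0, 0, 0], "hand": 0.42}, {"twist": [0.143, 0, 0], "translation": [0, 0, 0], "hand": 0.42}, {"twist": [0.143, 0, 0], "translation": [0, 0, 0], "hand": 0.42}, {"twist": [0.143, 0, 0], "translation": [0, 0, 0], "hand": 0.42}, {"twist": [0.143, 0, 0], "translation": [0, 0, 0], "hand": 0.42}, {"twist": [0.143, 0, 0], "translation": [0, 0, 0], "hand": 0.42}, {"twist": [0.143, 0, 0], "translation": [0, 0, 0], "hand": 0.42}, {"twist": [0.143, 0, 0], "translation": [0, 0, 0], "hand": 0.42}, {"twist": [0.143, 0, 0], "translation": [0, 0, 0], "hand": 0.42}, {"twist": [0.141, 0, 0], "translation": [0, 0, 0], "hand": 0.42}, {"twist": [0, 0, 0], "translation": [0, 0, 0], "hand": 0.42}]'

```text
t: 38.95
tool_pos: [538.8, -57.5, 403.8]
orientation: [[-0.001, 0.99, 0.144], [-0.0, 0.144, -0.99], [-1.0, -0.001, -0.0]]
force: [-0.4, -0.6, 0.1]
width: 0.581
```

```bash
python3 to.py 539.2 -58.4 307 -81.7
```

```text
t 38.95 pos [538.8 -57.5 403.8] F [-0.4 -0.6  0.1] M [-0.04  0.01 -0.03] w 0.581
tool shift [96.8  0.3  0.9] twist [-0.001 -0.     0.001] q [ -5.  21.   8. 116.  -4.  43.  14.]
```

>>> step_arm --steps '[{"twist": [0, 0, 0], "translation": [15, 0, 0], "hand": 0.42}, {"twist": [0, 0, 0], "translation": [25, 0, 0], "hand": 0.42}, {"twist": [0, 0, 0], "translation": [25, 0, 0], "hand": 0.42}, {"twist": [0, 0, 0], "translation": [17, 0, 0], "hand": 0.42}, {"twist": [0, 0, 0], "translation": [10, 0, 0], "hand": 0.42}, {"twist": [0, 0, 0], "translation": [5, 0.4, 3], "hand": 0.42}, {"twist": [0, 0, 0], "translation": [0, 0, 5], "hand": 0.42}, {"twist": [0, 0, 0], "translation": [0, 0, 5], "hand": 0.42}, {"twist": [0, 0, 0], "translation": [0, 0, 3], "hand": 0.42}]'

```text
t: 39.85
tool_pos: [542.2, -75.4, 308.1]
orientation: [[0.002, 0.99, 0.142], [-0.0, 0.142, -0.99], [-1.0, 0.002, 0.001]]
force: [0.4, 1.4, 1.0]
width: 0.582
```

>>> step_arm --steps '[{"twist": [0, 0, 0], "translation": [0, 0, 3], "hand": 0.42}, {"twist": [0, 0, 0], "translation": [0, 0, 3], "hand": 0.42}, {"twist": [0, 0, 0], "translation": [0, 0, 3], "hand": 0.42}, {"twist": [0, 0, 0], "translation": [0, 0, 3], "hand": 0.42}]'

```text
t: 40.25
tool_pos: [543.6, -86.1, 307.4]
orientation: [[0.0, 0.99, 0.143], [0.0, 0.143, -0.99], [-1.0, 0.0, -0.0]]
force: [-0.1, 2.1, 2.7]
width: 0.579
```

>>> step_arm --steps '[{"twist": [0, 0, 0], "translation": [0, 0, 3], "hand": 0.42}, {"twist": [0, 0, 0], "translation": [0, 0, 3], "hand": 0.42}, {"twist": [0, 0, 0], "translation": [0, 0, 3], "hand": 0.42}, {"twist": [0, 0, 0], "translation": [0, 0, 3], "hand": 0.42}, {"twist": [0, 0, 0], "translation": [0, 0, 3], "hand": 0.42}, {"twist": [0, 0, 0], "translation": [0, 0, 3], "hand": 0.42}]'

```text
t: 40.85
tool_pos: [546.1, -104.4, 307.2]
orientation: [[-0.0, 0.99, 0.143], [-0.0, 0.143, -0.99], [-1.0, -0.0, -0.0]]
force: [0.8, 3.0, 1.2]
width: 0.589
```

>>> step_arm --steps '[{"twist": [0, 0, 0], "translation": [0, 0, 3], "hand": 0.42}, {"twist": [0, 0, 0], "translation": [0, 0, 3], "hand": 0.42}]'

```text
t: 41.05
tool_pos: [546.9, -110.3, 307.2]
orientation: [[-0.0, 0.99, 0.143], [0.0, 0.143, -0.99], [-1.0, 0.0, -0.0]]
force: [-0.5, 1.7, 1.5]
width: 0.582
```

>>> step_arm --steps '[{"twist": [0, 0, 0], "translation": [0, 0, 3], "hand": 0.42}]'

```text
t: 41.15
tool_pos: [547.2, -112.5, 307.0]
orientation: [[-0.001, 0.99, 0.143], [0.001, 0.143, -0.99], [-1.0, -0.001, -0.001]]
force: [-0.9, 9.8, 2.3]
width: 0.581
```

>>> step_arm --steps '[{"twist": [0, 0, 0], "translation": [0, 0, 2], "hand": 0.42}]'

```text
t: 41.25
tool_pos: [547.4, -112.8, 307.0]
orientation: [[-0.002, 0.99, 0.144], [0.004, 0.144, -0.99], [-1.0, -0.002, -0.004]]
force: [-1.9, 9.6, 3.7]
width: 0.579
```

>>> step_arm --steps '[{"twist": [0, 0, 0], "translation": [0, 0, 2], "hand": 0.42}]'

```text
t: 41.35
tool_pos: [547.5, -113.2, 306.9]
orientation: [[-0.003, 0.989, 0.145], [0.006, 0.145, -0.989], [-1.0, -0.003, -0.006]]
force: [-3.5, 13.9, 5.7]
width: 0.577
```

>>> step_arm --steps '[{"twist": [0, 0, 0], "translation": [0, 0, 0.5], "hand": 0.42}, {"twist": [0, 0, 0], "translation": [0, 0, -4], "hand": 0.42}, {"twist": [0, 0, 0], "translation": [0, 0, -6], "hand": 0.42}, {"twist": [0, 0, 0], "translation": [0, 0, -15], "hand": 0.42}, {"twist": [0, 0, 0], "translation": [-10, 0, -15], "hand": 0.42}, {"twist": [0, 0, 0], "translation": [-30, 0, -20], "hand": 0.42}, {"twist": [0, 0, 0], "translation": [-30, 0, -30], "hand": 0.42}, {"twist": [0, 0, 0], "translation": [-30, 0, -40], "hand": 0.42}, {"twist": [0, 0, 0], "translation": [0, 0, -40], "hand": 0.42}, {"twist": [0, 0, 0], "translation": [0, 0, -30], "hand": 0.42}, {"twist": [0, 0, 0], "translation": [0, 0, 0], "hand": 0.42}, {"twist": [0, 0, 0], "translation": [0, 0, 0], "hand": 0.42}]'

```text
t: 42.55
tool_pos: [519.1, 81.1, 407.1]
orientation: [[-0.0, 0.99, 0.144], [-0.001, 0.144, -0.99], [-1.0, -0.0, 0.001]]
force: [0.7, -0.2, -0.1]
width: 0.579
```

```bash
python3 cap.py scene s16; python3 cap.py top t16; python3 to.py 0 0 0 0|head -1
python3 - <<'E'
import cv2,numpy as np
i=cv2.imread("pics/s16.png");j=cv2.imread("pics/t16.png")
z=lambda a:cv2.resize(a,None,fx=7,fy=7,interpolation=cv2.INTER_CUBIC)
cv2.imwrite("pics/s16c.png",np.vstack([z(i[165:207,130:235]),z(j[184:226,340:445])]))
E
```

```text
t 42.65 pos [519.4  79.2 407. ] F [-0.2 -0.4  0.3] M [-0.01  0.05 -0.02] w 0.579
```

View pics/s16c.png

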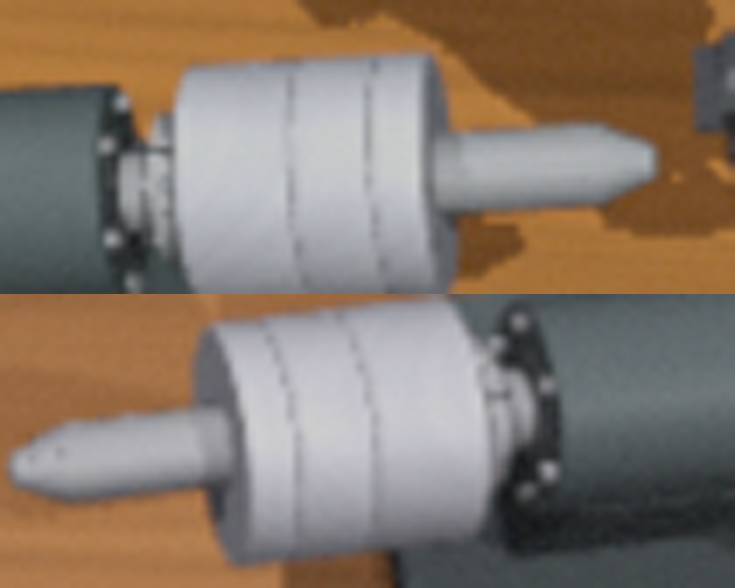

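View pics/t16.png

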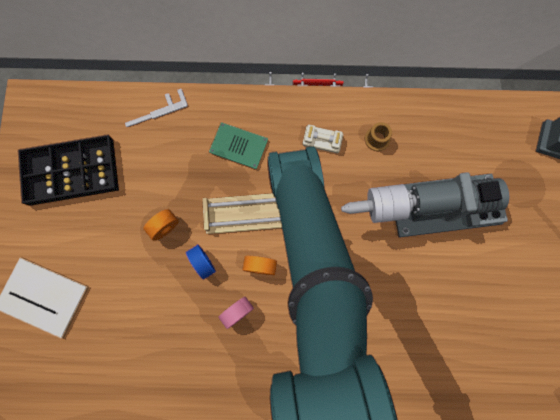

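>>> step_arm --steps '[{"twist": [-0.143, 0, 0], "translation": [0, 0, 0], "hand": 0.42}, {"twist": [-0.143, 0, 0], "translation": [0, 0, 0], "hand": 0.42}, {"twist": [-0.143, 0, 0], "translation": [0, 0, 0], "hand": 0.42}, {"twist": [-0.143, 0, 0], "translation": [0, 0, 0], "hand": 0.42}, {"twist": [-0.143, 0, 0], "translation": [0, 0, 0], "hand": 0.42}, {"twist": [-0.143, 0, 0], "translation": [0, 0, 0], "hand": 0.42}, {"twist": [-0.143, 0, 0], "translation": [0, 0, 0], "hand": 0.42}, {"twist": [-0.143, 0, 0], "translation": [0, 0, 0], "hand": 0.42}, {"twist": [-0.143, 0, 0], "translation": [0, 0, 0], "hand": 0.42}, {"twist": [-0.143, 0, 0], "translation": [0, 0, 0], "hand": 0.42}, {"twist": [-0.141, 0, 0], "translation": [0, 0, 0], "hand": 0.42}, {"twist": [0, 0, 0], "translation": [0, 0, 0], "hand": 0.42}]'

```text
t: 43.85
tool_pos: [519.7, 78.4, 406.9]
orientation: [[-0.001, -0.139, 0.99], [-0.001, 0.99, 0.139], [-1.0, -0.0, -0.001]]
force: [0.6, 0.7, -0.2]
width: 0.582
```

```bash
python3 to.py 550 -132 407 8.3
```

```text
t 43.85 pos [519.7  78.4 406.9] F [ 0.6  0.7 -0.2] M [-0.04 -0.02 -0.07] w 0.582
tool shift [  -0.  -212.5    0.8] twist [-0.006 -0.001  0.   ] q [ -2.  20. -14. 117.   7.  44.  77.]
```

>>> step_arm --steps '[{"twist": [-0.005, 0, 0], "translation": [0, -15, 0], "hand": 0.42}, {"twist": [0, 0, 0], "translation": [0, -35, 0], "hand": 0.42}, {"twist": [0, 0, 0], "translation": [0, -40, 0], "hand": 0.42}, {"twist": [0, 0, 0], "translation": [0, -40, 0], "hand": 0.42}, {"twist": [0, 0, 0], "translation": [0, -40, 0], "hand": 0.42}, {"twist": [0, 0, 0], "translation": [0, -28, 0], "hand": 0.42}, {"twist": [0, 0, 0], "translation": [0, -10, 0], "hand": 0.42}, {"twist": [0, 0, 0], "translation": [0, 0, 0], "hand": 0.42}, {"twist": [0, 0, 0], "translation": [0, 0, 0], "hand": 0.42}]'

```text
t: 44.75
tool_pos: [549.9, -123.9, 407.0]
orientation: [[-0.001, -0.148, 0.989], [0.001, 0.989, 0.148], [-1.0, 0.001, -0.0]]
force: [-0.3, -0.2, -0.1]
width: 0.577
```

```bash
python3 cap.py wrist w17
python3 - <<'E'
import cv2,pickle
from h import *
f=pickle.load(open("pics/w17.pkl","rb"))
u=np.array([-np.sin(np.radians(8.3)),np.cos(np.radians(8.3)),0])
for s in(28,68,96,114):print(s,proj(f,np.array([537.8,-48.5,193.5])+u*(s-190)).round(1))
i=cv2.imread("pics/w17.png");cv2.imwrite("pics/w17c.png",cv2.resize(i[150:330,120:400],None,fx=2.8,fy=2.8,interpolation=cv2.INTER_CUBIC))
E
```

```text
28 [[120.9 245.2]]
68 [[193.4 245.5]]
96 [[244.2 245.6]]
114 [[276.8 245.7]]
```

View pics/w17.png

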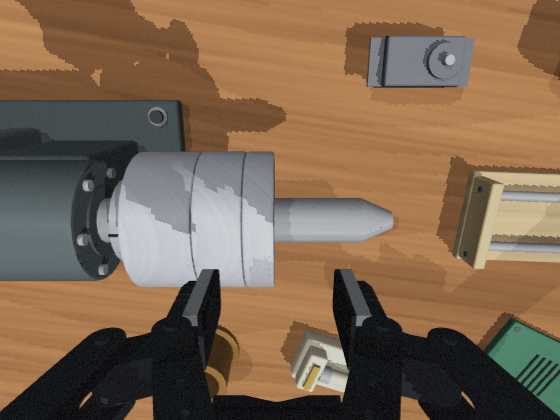

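View pics/w17c.png

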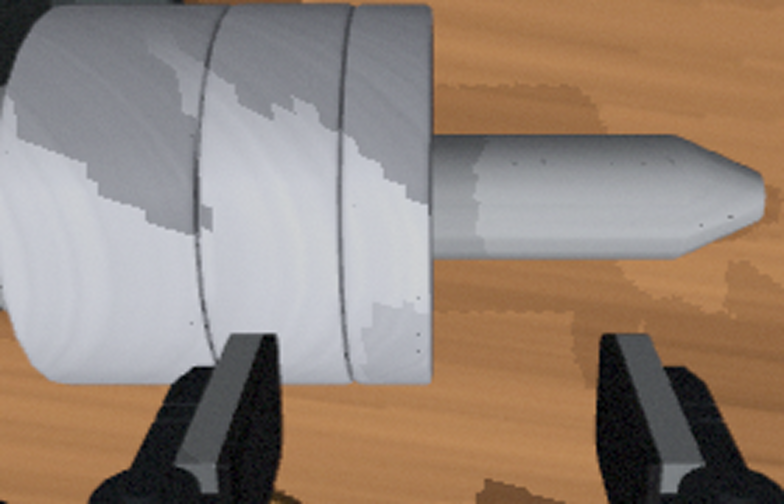

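```bash
python3 -c "
from cell import *
print(close_job())"
```

```text
the job is handed in; nothing more can be done
None
```

The three spacer rings are threaded on the arbor in order: thick against the stop collar, then mid, then thin outermost. I handed the job in at about 45 s of the 72 s allowed; no verdict was reported.

- **Pushing:** Each ring was released on the arbor, then pushed home at about 30 mm/s with the fingers straddling the arbor at axis height. I stopped at the first firm resistance. Peak force along the push was about 15 N for thick, 12 N for mid and 14 N for thin, well under the 50 N limit on the collar.
- **Collar position:** The wrist picture put the collar's outer face about 28 mm out from the barrel, and the feel of the thick ring stopping agreed to about 1 mm.
- **Last check:** The close wrist picture before hand-in shows even seams about 1 pixel (0.6 mm) wide and the rings square to the arbor. The bystanders in view stand where they were, and the open gripper was clear above the stack.
- **Disagreements:** The thin ring's stop felt about 1 mm farther out than its thickness predicts, though the picture shows no gap there. The top and scene cameras also differed by about 4 mm on the arbor's sideways position, so I used the wrist camera for threading.

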